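# Clear a stack of connector housings into the kitting trays

## Robot

A 6-joint arm with a two-finger parallel gripper is mounted at the origin on the work surface. World frame = base frame: x ahead of the robot, y to its left, z up, the work surface at z = 0. Lengths are in m, angles in rad, forces in N, time in s.
With the tool pointing down it reaches from about 0.375 to 0.9 m from the base axis. Payload 3.1 kg.
Tool frame: the origin (TCP) lies on the centre line of the jaws, within the pads' length; the fingertips stand 25 mm ahead of it and the grasp point (between the pads) lies 6 mm ahead of it; x points along the fingers, y is the direction in which the jaws open and shut, and the axes are right-handed (so a half turn about x gives the same grasp; the last joint's range is limited). The gripper opens to 87 mm and grips with 3 to 60 N. Pads are 19 mm wide; open, the fingers measure 117 mm over their backs; the gripper's body (75 mm by 190 mm) begins 51 mm behind the grasp point.
Start: joints at [1.169, 0.527, 1.433, -0, 1.181, -0.178], TCP at [0.139, 0.609, 0.248] pointing down, gripper open.
Joint ranges: [-3.08, 3.08], [-0.75, 2.2], [0.22, 2.44], [-1.43, 4.57], [0, 2.65], [-2.85, 2.85]. Speed limits (rad/s): [2.79, 2.79, 3.14, 3.14, 3.14, 3.14].

## Interface

Orientations are given as a unit quaternion [x, y, z, w].
In Python, from rig import robot gives the robot as it stands. The module is installed in compiled form; this text tells all that it offers.
- The arm moves only by the tool move_arm, never from a script. Its argument "commands" is a list of rows, each a list of 5 numbers: the gripper's target within -1 to 1 (shut at 1, half-way at 0, fully open at -1), then the shift along the tool's x, y, z in mm, then the turn about the tool's x in degrees. A call has 1 to 8 rows; each row is the pose to reach, as a shift and turn from the pose commanded when the call began, along the tool's axes at that moment; what a row does not reach only later rows make up. A row lasts 1/12 s, in which the tool goes at most 41.7 mm and 7.16 degrees, less where a joint would pass 70% of its speed; a pose out of reach is approached as far as the arm can. A call with a gripper value outside its range is refused whole. The fingers move at their own pace and stop on an object; "newtons" is the grip in N (left out, the last holds). Time passes only in rows, so rows that repeat a pose let the fingers close. It gives the time, the measured TCP pose, the force and the opening at its end, in the units of the state.
- robot.get_obs(): the state, without advancing time (a new reading comes with each control period).
- robot.camera(name): name is "scene" or "top" or "wrist"; returns a dict with "image" (480x640x3 uint8, red, green, blue), "fx", "fy", "cx", "cy" (pixels), "xyz" and "rotation" of the camera in the world; the wrist camera has in their place "tool_from_camera" (4x4, takes a point from camera to tool coordinates, whose origin is the TCP and whose axes are the tool frame's). Camera axes: x right, y down, z forward; pixel columns grow to the right and rows downward; lengths in m; the calibration is good to about 2 mm. The wrist camera is an equidistant fisheye: a pixel r from the principal point sees the ray r / f radians off the axis. A picture is of the moment at which its call begins: read the wrist's pose just before it. There is no depth.
- robot.hand_in(): hands the job in, once; it reports no verdict.
Trained networks look in a picture, given as the dict that the camera call returned (one of the last four; its "shot" number tells which), for a name from the list of things; names that differ only in an ending like _2 or _b are one class to them, and where a whole thing is asked for, a point or a joint stands for the part that bears it (a point fixed in the world has none). Each returns a list of dicts, best first, with "p" (0 to 1); they miss things now and then, are a little off and sometimes report something else, mostly with a low value. They report only what shows in the picture. A call takes as long as a camera call. They do not tell look-alikes from the thing itself.
- robot.regions_of(picture, name): "pixels" (480x640 bool, what is visible of it) and "bbox" ([left, top, right, bottom] in pixels, round what is visible of it).
The state is a dict: "time": time; "q": joint angles; "joint_velocities": joint speeds; "joint_torque": joint torques, N m; "position": TCP position; "tool_rot": TCP orientation; "ft_force": force on the tool from outside, world axes, zero at the start; "moment": the same for the moment, N m; "grip_width": finger opening in m.
Only numpy, scipy, OpenCV 4.12 (cv2) and the standard library are available. Lean on these libraries where they do the work, as an engineer would, in place of code of your own. Each camera call takes 0.05 s, during which the arm holds its last target.

## Task

Take the stack of four connector housings apart one at a time from the top down, and set each in the kitting tray whose colour matches its seal bands: flat on the coloured field, upright as it lay in the stack, lengthwise between the tray's end walls and not over the field's edges. Leave the jar and the roll of tape where they stand, and let go of everything at the end.

Things in the scene. Friction and masses are not known exactly. Their poses are not given: they have to be found in the camera images.
- housing_yellow_mid (a point): Black rectangular connector housing with two broad yellow seal bands, one near each end: a solid block 84 long (its x axis) x 36 wide (y) x 42 high (z) mm, 0.1 to 0.2 kg. The point is its centre, 21 mm above its underside. At the start: top of the stack. The four lie flat, centred on one another to a few mm, each turned about 45 degrees from the one below so that its ends show; grip it across its 36 mm width.
- housing_blue_mid (a point): Black rectangular connector housing with two broad blue seal bands, one near each end: a solid block 84 long (its x axis) x 36 wide (y) x 42 high (z) mm, 0.1 to 0.2 kg. The point is its centre, 21 mm above its underside. At the start: second from the top. The four lie flat, centred on one another to a few mm, each turned about 45 degrees from the one below so that its ends show; grip it across its 36 mm width.
- housing_red_mid (a point): Black rectangular connector housing with two broad red seal bands, one near each end: a solid block 84 long (its x axis) x 36 wide (y) x 42 high (z) mm, 0.1 to 0.2 kg. The point is its centre, 21 mm above its underside. At the start: third from the top. The four lie flat, centred on one another to a few mm, each turned about 45 degrees from the one below so that its ends show; grip it across its 36 mm width.
- housing_green_mid (a point): Black rectangular connector housing with two broad green seal bands, one near each end: a solid block 84 long (its x axis) x 36 wide (y) x 42 high (z) mm, 0.1 to 0.2 kg. The point is its centre, 21 mm above its underside. At the start: bottom of the stack, on a fixed round black mat 124 mm across and 4 mm thick. The four lie flat, centred on one another to a few mm, each turned about 45 degrees from the one below so that its ends show; grip it across its 36 mm width.
- tray_yellow: Fixed shallow brown kitting tray with a yellow field on its floor, place of the yellow-banded housing. 116 long (its x axis) x 72 wide (y) mm; origin at the centre of its underside on the table; floor 4 mm thick; the coloured field is 106 x 60 mm, centred. At each short end an upright wall 4 mm thick whose top is 10 mm above the table (108 mm clear between the walls); long sides are open.
- tray_blue: Fixed shallow brown kitting tray with a blue field on its floor, place of the blue-banded housing. 116 long (its x axis) x 72 wide (y) mm; origin at the centre of its underside on the table; floor 4 mm thick; the coloured field is 106 x 60 mm, centred. At each short end an upright wall 4 mm thick whose top is 10 mm above the table (108 mm clear between the walls); long sides are open.
- tray_red: Fixed shallow brown kitting tray with a red field on its floor, place of the red-banded housing. 116 long (its x axis) x 72 wide (y) mm; origin at the centre of its underside on the table; floor 4 mm thick; the coloured field is 106 x 60 mm, centred. At each short end an upright wall 4 mm thick whose top is 10 mm above the table (108 mm clear between the walls); long sides are open.
- tray_green: Fixed shallow brown kitting tray with a green field on its floor, place of the green-banded housing. 116 long (its x axis) x 72 wide (y) mm; origin at the centre of its underside on the table; floor 4 mm thick; the coloured field is 106 x 60 mm, centred. At each short end an upright wall 4 mm thick whose top is 10 mm above the table (108 mm clear between the walls); long sides are open.
- jar_mid (a point): Bystander: white round jar with a black lid, 60 mm across, 70 mm high, loose; the point is its centre, 35 mm up. To be left alone.
- tape_mid (a point): Bystander: black roll of tape lying flat, 90 mm across, 22 mm high, loose; the point is its centre, 11 mm up. To be left alone.
There are look-alikes about, which are no part of the job. Leave any turquoise look-alike of the part that bears housing_yellow_mid alone.

How it is judged:
By the outcome, as a careful person would: the job done as asked, in the order asked, and still so for the second after the job is handed in, with the robot touching nothing.
It also fails if it takes over 120 s, if anything falls off the work surface, if the arm or the gripper's body presses on something with over 40 N, if the wrist force passes 120 N, or if a joint passes its speed limit or range.

## Working session

There is one attempt and no reset: what is moved stays moved. The work goes in short steps, Python scripts to look and compute and a tool call to move; the robot and the scene stay as the last step left them, time stands still between calls to the robot, and variables do not carry over. Pictures are saved under pics/ and viewed, and the job is handed in when it is done.

Besides the shell and the picture viewer there is one more tool, called after "Emit:" as name(argument=value, ...), one argument or row to a line, values as JSON. move_arm: Moves the arm, as the interface text tells. Its arguments: {"type":"object","properties":{"commands":{"type":"array","items":{"type":"array","items":{"type":"number"}}},"newtons":{"type":"number"}},"required":["commands"]}

```bash
mkdir -p pics; ls; python3 - <<'E'
from rig import robot
import cv2
o=robot.get_obs(); print({k:o[k] for k in('time','q','position','tool_rot','grip_width')})
for n in("scene","top","wrist"):
    c=robot.camera(n); cv2.imwrite(f"pics/{n}0.png",c["image"][:,:,::-1])
    print(n,{k:v for k,v in c.items() if k!="image"})
E
```

```text
pics
{'time': 0.0, 'q': array([ 1.16848859e+00,  5.28445273e-01,  1.43391236e+00, -2.26333578e-05,
        1.18136957e+00, -1.78495464e-01]), 'position': array([0.13842202, 0.60878267, 0.2465812 ]), 'tool_rot': array([ 0.07823626,  0.7028928 , -0.07968666,  0.70247479]), 'grip_width': 0.08730711128687883}
scene {'fx': 522.7269684753286, 'fy': 522.7269684753286, 'cx': 317.6032027631789, 'cy': 239.1698965846099, 'xyz': array([1.09347412, 0.63746805, 0.71684073]), 'rotation': array([ 0.30894531,  0.83265459, -0.43100424, -0.15960723]), 'shot': 1}
top {'fx': 456.1258823710418, 'fy': 456.1258823710418, 'cx': 324.08600787853305, 'cy': 234.58060010110592, 'xyz': array([ 0.49869256, -0.00127632,  1.11341921]), 'rotation': array([-0.70178444,  0.71223513, -0.01270913,  0.00762957]), 'shot': 2}
wrist {'fx': 371.64829954431775, 'fy': 371.64829954431775, 'cx': 323.94541779916506, 'cy': 232.42064399679992, 'tool_from_camera': array([[-4.68203574e-04, -2.69210800e-01,  9.63081163e-01,
        -1.37417150e-01],
       [ 9.99999668e-01,  5.16887641e-04,  6.30637560e-04,
         1.25354888e-04],
       [-6.67579193e-04,  9.63081138e-01,  2.69210469e-01,
        -7.27687335e-02],
       [ 0.00000000e+00,  0.00000000e+00,  0.00000000e+00,
         1.00000000e+00]]), 'shot': 3}
```

View pics/scene0.png

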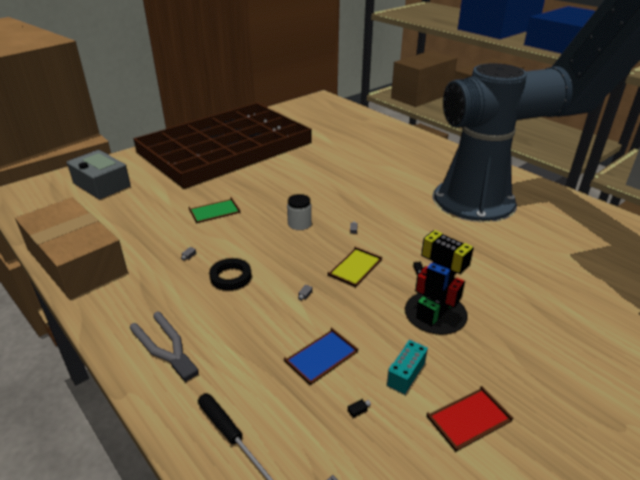

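View pics/top0.png

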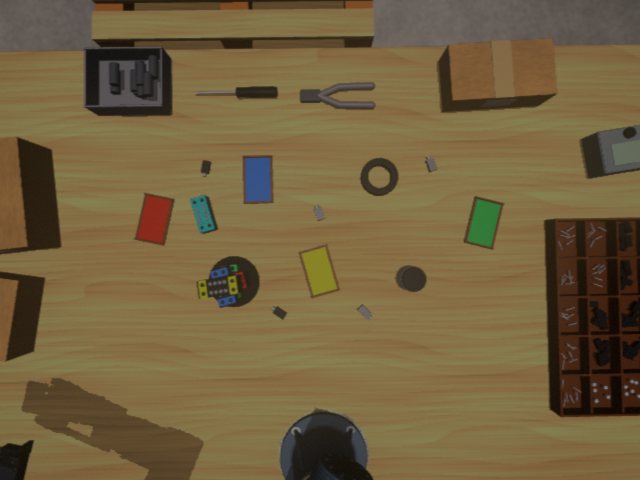

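View pics/wrist0.png

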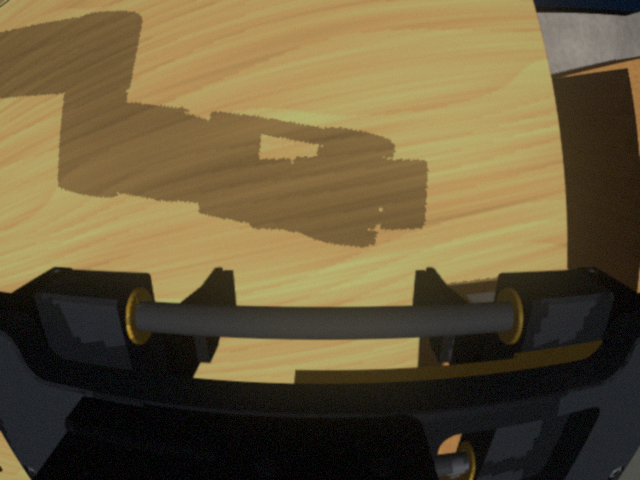

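```bash
cat > h.py <<'E'
import numpy as np, cv2
from scipy.spatial.transform import Rotation as R
from scipy.optimize import minimize
from rig import robot
L=(.084,.036,.042)
def cam(n):
    o=robot.get_obs(); c=robot.camera(n); c["name"]=n
    if n=="wrist":
        T=np.eye(4);T[:3,:3]=R.from_quat(o["tool_rot"]).as_matrix();T[:3,3]=o["position"]
        M=T@c["tool_from_camera"];c["M"]=M
    else:
        M=np.eye(4);M[:3,:3]=R.from_quat(c["rotation"]).as_matrix();M[:3,3]=c["xyz"];c["M"]=M
    return c
def proj(c,P):
    P=np.atleast_2d(P);M=c["M"];p=(P-M[:3,3])@M[:3,:3]
    if c["name"]=="wrist":
        rho=np.hypot(p[:,0],p[:,1]);th=np.arctan2(rho,p[:,2]);s=th/np.maximum(rho,1e-9)
        return np.c_[c["cx"]+c["fx"]*s*p[:,0],c["cy"]+c["fy"]*s*p[:,1]]
    return np.c_[c["cx"]+c["fx"]*p[:,0]/p[:,2],c["cy"]+c["fy"]*p[:,1]/p[:,2]]
def ray(c,uv):
    uv=np.atleast_2d(uv).astype(float);a=(uv[:,0]-c["cx"])/c["fx"];b=(uv[:,1]-c["cy"])/c["fy"]
    if c["name"]=="wrist":
        r=np.hypot(a,b);k=np.sin(r)/np.maximum(r,1e-9);d=np.c_[a*k,b*k,np.cos(r)]
    else: d=np.c_[a,b,np.ones_like(a)]
    return d@c["M"][:3,:3].T
def plane(c,uv,z):
    d=ray(c,uv);o=c["M"][:3,3];return o+d*((z-o[2])/d[:,2])[:,None]
def tri(views):  # [(cam,(u,v))]
    A=np.zeros((3,3));b=np.zeros(3)
    for c,uv in views:
        d=ray(c,uv)[0];d/=np.linalg.norm(d);Q=np.eye(3)-np.outer(d,d);A+=Q;b+=Q@c["M"][:3,3]
    return np.linalg.solve(A,b)
def mask(im,col):
    h=cv2.cvtColor(im,cv2.COLOR_RGB2HSV);H,S,V=[h[...,i].astype(int) for i in range(3)]
    r={"yellow":(26,34),"blue":(105,128),"green":(50,78),"red":None}[col]
    m=((H<6)|(H>174)) if r is None else (H>=r[0])&(H<=r[1])
    return (m&(S>170)&(V>60)).astype(np.uint8)
def comps(m,amin=10):
    n,l,s,c=cv2.connectedComponentsWithStats(m)
    return [(s[i,4],tuple(np.round(c[i],1)),s[i,:4].tolist(),l==i) for i in range(1,n) if s[i,4]>=amin]
def save(c,name,box=None,k=1):
    im=c["image"][:,:,::-1]
    if box: x0,y0,x1,y1=box;im=im[y0:y1,x0:x1]
    cv2.imwrite("pics/"+name,cv2.resize(im,None,fx=k,fy=k,interpolation=cv2.INTER_CUBIC) if k!=1 else im)
E
python3 - <<'E'
from h import *
t=cam("top");s=cam("scene")
for nm in["tray_yellow","tray_blue","tray_red","tray_green","housing_yellow_mid","housing_blue_mid","housing_red_mid","housing_green_mid","jar_mid","tape_mid"]:
    for c in(t,s):
        print(nm,c["name"],[(round(r["p"],2),np.round(r["bbox"]).tolist(),int(r["pixels"].sum())) for r in robot.regions_of(c,nm)][:4])
for col in["yellow","blue","red","green"]:
    o=[]
    for c in(t,s):
        a,ce,bb,m=max(comps(mask(c["image"],col)),key=lambda x:x[0])
        cn=max(cv2.findContours(m.astype(np.uint8),0,1)[0],key=len)[:,0].astype(float)
        w=plane(c,cn,.004)[:,:2]; 
        rr=cv2.minAreaRect((w*1000).astype(np.float32)); o.append((c,ce))
        print(col,c["name"],a,ce,"rect mm",np.round(rr[0],1),np.round(rr[1],1),round(rr[2],1))
    print("   tri",np.round(tri(o)*1000,1))
for c in(t,s):
  print("others",[x[:3] for col in("yellow","blue","red","green") for x in comps(mask(c["image"],col))])
save(t,"t1.png",(170,230,290,330),6);save(s,"s1.png",(380,210,500,340),4)
E
```

```text
tray_yellow top [(0.87, [302.0, 244.0, 339.0, 298.0], 1450)]
tray_yellow scene [(0.83, [327.0, 249.0, 380.0, 290.0], 1169)]
tray_blue top [(0.86, [247.0, 155.0, 272.0, 204.0], 1451)]
tray_blue scene [(0.7, [285.0, 333.0, 355.0, 386.0], 2170)]
tray_red top [(0.85, [139.0, 195.0, 173.0, 245.0], 1481)]
tray_red scene [(0.91, [424.0, 388.0, 514.0, 450.0], 3042)]
tray_green top [(0.63, [464.0, 197.0, 504.0, 248.0], 1416)]
tray_green scene [(0.75, [186.0, 198.0, 240.0, 223.0], 696), (0.52, [420.0, 231.0, 474.0, 275.0], 1491)]
housing_yellow_mid top [(0.98, [193.0, 194.0, 219.0, 235.0], 661)]
housing_yellow_mid scene [(0.81, [386.0, 341.0, 427.0, 393.0], 1393), (0.78, [421.0, 230.0, 472.0, 274.0], 1459), (0.28, [425.0, 262.0, 455.0, 293.0], 636)]
housing_blue_mid top [(0.89, [215.0, 266.0, 240.0, 306.0], 411), (0.39, [465.0, 197.0, 503.0, 249.0], 1435), (0.3, [136.0, 193.0, 172.0, 246.0], 1459)]
housing_blue_mid scene [(0.88, [426.0, 262.0, 454.0, 291.0], 582)]
housing_red_mid top [(0.51, [465.0, 196.0, 505.0, 249.0], 1455), (0.44, [240.0, 270.0, 250.0, 288.0], 107)]
housing_red_mid scene [(0.68, [414.0, 266.0, 465.0, 307.0], 872)]
housing_green_mid top [(0.55, [224.0, 260.0, 246.0, 297.0], 137)]
housing_green_mid scene [(0.57, [415.0, 299.0, 452.0, 325.0], 631)]
jar_mid top [(0.55, [397.0, 265.0, 426.0, 291.0], 555)]
jar_mid scene [(0.82, [289.0, 194.0, 313.0, 234.0], 832)]
tape_mid top [(0.92, [362.0, 157.0, 398.0, 197.0], 765)]
tape_mid scene [(0.87, [211.0, 257.0, 250.0, 292.0], 961)]
yellow top 1048 (np.float64(318.8), np.float64(270.8)) rect mm [443.    4.8] [105.   58.8] 14.9
yellow scene 860 (np.float64(355.3), np.float64(265.9)) rect mm [438.2   3.3] [108.1  62.3] 14.1
   tri [442.2   5.3   5.4]Traceback (most recent call last):
  File "<stdin>", line 9, in <module>
ValueError: max() iterable argument is empty
```

```bash
true
python3 - <<'E'
from h import *
t=cam("top");s=cam("scene")
for c,pts in((t,dict(b=(258,180),r=(155,219),g=(484,222),y=(319,271),hy=(203,290),hb=(220,272),hg=(234,268),hr=(243,281))),(s,dict(b=(322,355),r=(470,418),g=(215,211),y=(355,266),tq=(405,365)))):
    h=cv2.cvtColor(c["image"],cv2.COLOR_RGB2HSV)
    print({k:h[v[1],v[0]].tolist() for k,v in pts.items()})
save(t,"t1.png",(170,230,290,330),6);save(s,"s1.png",(380,210,500,340),4)
E
```

```text
{'b': [110, 153, 133], 'r': [4, 201, 138], 'g': [63, 152, 121], 'y': [28, 186, 136], 'hy': [29, 205, 132], 'hb': [110, 150, 129], 'hg': [57, 106, 84], 'hr': [5, 188, 102]}
{'b': [109, 219, 147], 'r': [1, 225, 163], 'g': [68, 189, 132], 'y': [30, 209, 168], 'tq': [89, 213, 129]}
```

View pics/t1.png

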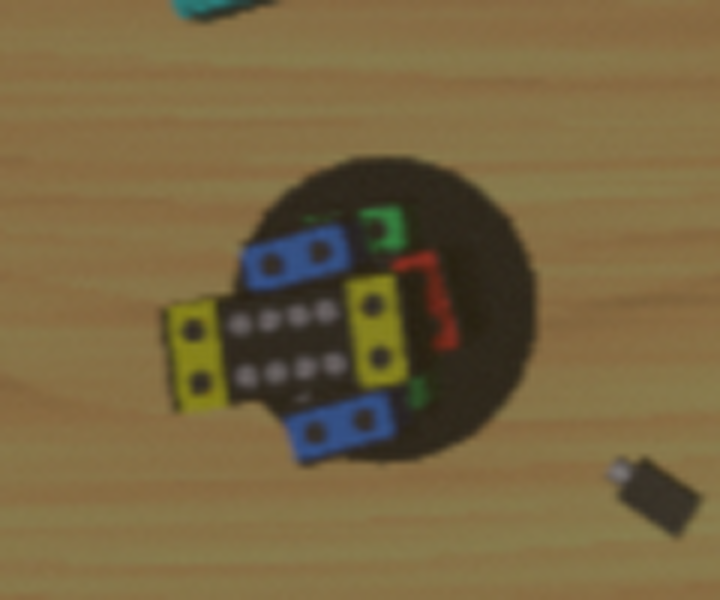

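View pics/s1.png

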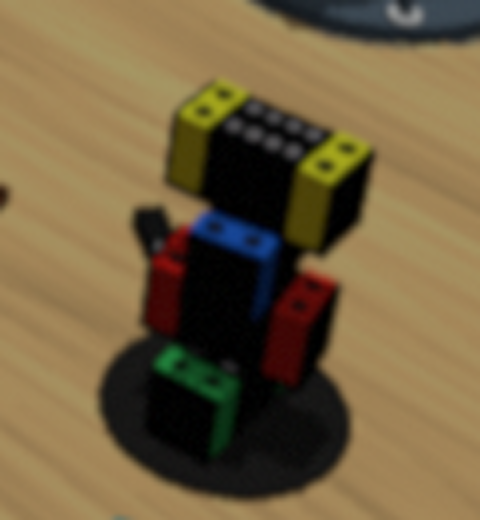

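```bash
sed -i 's/S>170/S>110/; s/"blue":(105,128),"green":(50,78)/"blue":(104,125),"green":(52,78)/; s/(26,34)/(27,33)/' h.py; python3 - <<'E'
from h import *
t=cam("top");s=cam("scene")
for col in["yellow","blue","red","green"]:
    o=[]
    for c in(t,s):
        a,ce,bb,m=max([x for x in comps(mask(c["image"],col)) if not (x[1][0]>560)],key=lambda x:x[0])
        cn=max(cv2.findContours(m.astype(np.uint8),0,1)[0],key=len)[:,0].astype(float)
        w=plane(c,cn,.004)[:,:2]; 
        rr=cv2.minAreaRect((w*1000).astype(np.float32)); o.append((c,ce))
        print(col,c["name"],a,np.round(ce,1),"rect mm",np.round(rr[0],1),np.round(rr[1],1),round(rr[2],1))
    print("   tri",np.round(tri(o)*1000,1))
T=np.array([(165,310),(395,275),(408,385),(175,412)])/6+(170,230)
S=np.array([(372,152),(220,80),(180,115),(325,190)])/4+(380,210)
print("yh", np.round(tri([(t,T.mean(0)),(s,S.mean(0))])*1000,1))
for z in(.170,.172): 
  for c,q in((t,T),(s,S)):
    w=plane(c,q,z)*1000; print(np.round(w.mean(0)),np.round(cv2.minAreaRect(w[:,:2].astype(np.float32)),1) if 0 else cv2.minAreaRect(w[:,:2].astype(np.float32)))
for nm in["jar_mid","tape_mid"]:
    o=[]
    for c in(t,s):
        r=robot.regions_of(c,nm)[0]["pixels"];o.append((c,np.argwhere(r).mean(0)[::-1]))
    print(nm,np.round(tri(o)*1000))
print(plane(t,(203,214),.04))
E
```

```text
yellow top 1028 [318.8 270.8] rect mm [442.9   4.5] [104.6  58.4] 15.1
yellow scene 837 [355.2 265.8] rect mm [437.9   3.4] [105.7  62.1] 15.2
   tri [442.3   5.2   5.6]
blue top 1022 [257.5 179. ] rect mm [668.6 150.9] [ 56.1 103. ] 89.3
blue scene 1538 [321.1 355.3] rect mm [665.4 150.4] [106.4  61.6] 0.5
   tri [668.1 151.2   4.4]
red top 1044 [153.9 218.8] rect mm [575.1 403.2] [ 59. 105.] 77.2
red scene 2256 [469.2 417.4] rect mm [572.3 403.1] [ 62.4 107.7] 77.3
   tri [574.8 403.5   4.3]
green top 1032 [483.5 222.4] rect mm [ 554.7 -399. ] [ 58.9 104.6] 75.1
green scene 520 [214.1 210. ] rect mm [ 552.3 -398.8] [ 60.2 107.3] 74.9
   tri [ 554.  -398.4    4.3]
yh [419.5 213.2 168.5]
[420. 213. 170.] ((420.566650390625, 212.6017608642578), (37.95002365112305, 80.252197265625), 5.707958221435547)
[421. 214. 170.] ((421.38397216796875, 212.82745361328125), (38.6776008605957, 80.60084533691406), 4.435090065002441)
[420. 212. 172.] ((420.7322082519531, 212.14834594726562), (37.86960220336914, 80.08206176757812), 5.70794677734375)
[423. 215. 172.] ((423.842041015625, 214.3805389404297), (38.536136627197266, 80.30607604980469), 4.435092926025391)
jar_mid [ 423. -215.   30.]
tape_mid [606. 126.   7.]
[[0.58214534 0.27496231 0.04      ]]
```

```bash
cat >> h.py <<'E'
def plan(x,y,z,wang,show=True):
    """target TCP xyz in mm, jaw-axis (tool y) world angle deg mod 180 -> tool-axes shift mm and turn"""
    o=robot.get_obs();M=R.from_quat(o["tool_rot"]).as_matrix();p=o["position"]*1000
    a=np.degrees(np.arctan2(M[1,1],M[0,1]))
    d=M.T@(np.array([x,y,z])-p)
    dy=(wang-a+90)%180-90   # world yaw change
    print("t",round(o["time"],2),"pos",np.round(p,1),"jaw ang",round(a,1),"xaxis",np.round(M[:,0],3),"q1,q6",np.round(o["q"][[0,5]],2),"grip",round(o["grip_width"]*1000,1),"F",np.round(o["ft_force"],1))
    print("  shift x,y,z",np.round(d,1),"turn",round(-dy,1),"or",round(-(dy-180*np.sign(dy)),1))
E
python3 - <<'E'
from h import *
plan(421,213,245,5.1)
E
```

```text
t 1.65 pos [138.7 609.4 247.5] jaw ang 77.2 xaxis [-0. -0. -1.] q1,q6 [ 1.17 -0.18] grip 87.0 F [-0.7  0.4  0.5]
  shift x,y,z [   2.5 -323.9  363.3] turn 72.1 or -107.9
```

Emit:
move_arm(
  commands=[
    [-1,0,-160,180,36],
    [-1,0,-160,180,36],
    [-1,0,-160,180,36],
    [-1,0,-160,180,36],
    [-1,0,-160,180,36],
    [-1,0,-160,180,36],
    [-1,0,-160,180,36],
  ],
  newtons=30,
)

```text
time: 2.23
position: [0.2814, 0.4093, 0.2477]
tool_rot: [0.293, 0.642, -0.295, 0.644]
ft_force: [0.4, 0.7, 0.4]
grip_width: 0.0871
```

```bash
python3 - <<'E'
from h import *
plan(421,213,250,5.1)
E
```

```text
t 2.23 pos [281.4 409.3 247.7] jaw ang 40.9 xaxis [ 0.001 -0.003 -1.   ] q1,q6 [0.74 0.03] grip 87.1 F [0.4 0.7 0.4]
  shift x,y,z [ -1.7 -22.9 239.8] turn 35.8 or -144.2
```

Emit:
move_arm(
  commands=[
    [-1,-2,-23,240,36],
    [-1,-2,-23,240,36],
    [-1,-2,-23,240,36],
    [-1,-2,-23,240,36],
    [-1,-2,-23,240,36],
    [-1,-2,-23,240,36],
    [-1,-2,-23,240,36],
    [-1,-2,-23,240,36],
  ],
)

```text
time: 2.9
position: [0.4206, 0.2169, 0.2497]
tool_rot: [0.478, 0.521, -0.478, 0.521]
ft_force: [0.0, 0.7, -0.0]
grip_width: 0.0867
```

```bash
python3 - <<'E'
from h import *
plan(421,213,250,5.1)
w=cam("wrist");save(w,"w1.png")
E
```

```text
t 2.9 pos [420.6 216.9 249.7] jaw ang 5.0 xaxis [ 0.001  0.001 -1.   ] q1,q6 [0.24 0.15] grip 86.7 F [ 0.   0.7 -0. ]
  shift x,y,z [-0.3  0.1  3.9] turn -0.1 or 179.9
```

View pics/w1.png

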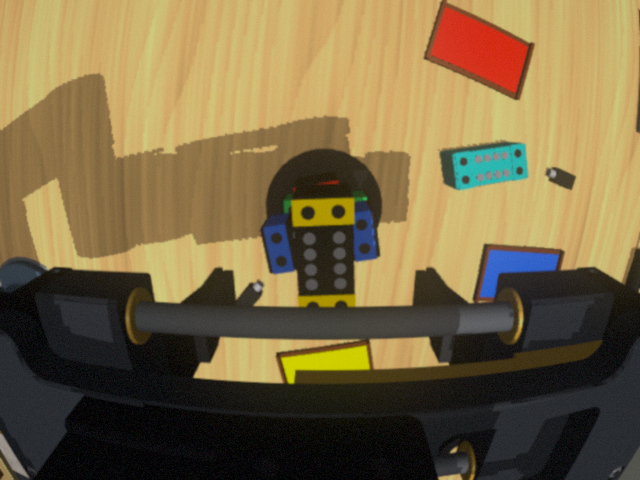

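```bash
python3 - <<'E'
from h import *
w=cam("wrist");save(w,"w2.png",(250,160,400,320),5 if 0 else 4)
E
```

```text
(no output)
```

View pics/w2.png

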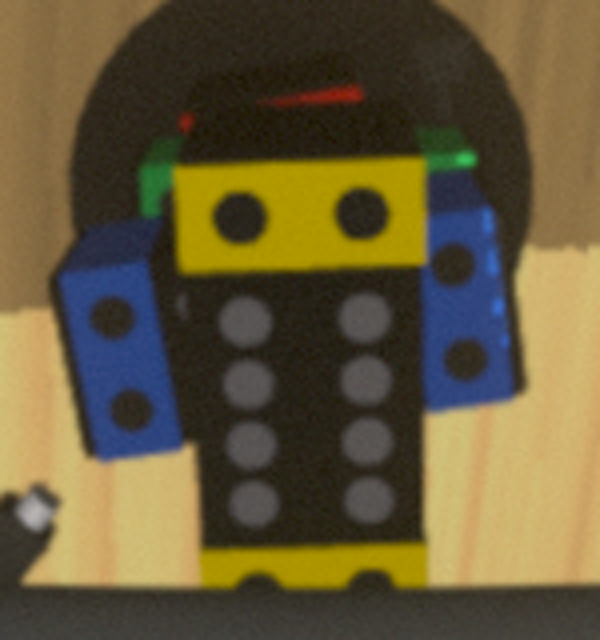

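```bash
python3 - <<'E'
from h import *
w=cam("wrist")
q=np.array([(175,166),(424,156),(427,543),(203,548),(240,217),(361,213),(254,503),(370,500),(246,321),(363,318)])/4+(250,160)
p=plane(w,q,.172)*1000; print(np.round(p,1))
m=(p[0]+p[1])/2,(p[2]+p[3])/2;d=m[0]-m[1];print(m,"len dir",np.degrees(np.arctan2(d[1],d[0])))
for a,b in((0,1),(2,3),(4,5),(6,7)):
  d=p[b]-p[a];print(np.linalg.norm(d),np.degrees(np.arctan2(d[1],d[0])))
d=p[4]+p[5]-p[6]-p[7];print("dots dir",np.degrees(np.arctan2(d[1],d[0])), p[4:8].mean(0))
E
```

```text
[[398.9 249.1 172. ]
 [435.2 253.9 172. ]
 [443.  192.  172. ]
 [407.5 187.9 172. ]
 [409.1 242.3 172. ]
 [426.9 244.5 172. ]
 [415.  196.6 172. ]
 [433.1 198.7 172. ]
 [411.3 226.3 172. ]
 [428.8 228.4 172. ]]
(array([417.05994131, 251.50791622, 172.        ]), array([425.24262678, 189.96308828, 172.        ])) len dir 97.57333752251859
36.69067252122225 7.58823338335576
35.75591512825251 -173.43467008268806
17.94188240392799 7.184951662322648
18.27016817490633 6.795528415381814
dots dir 97.54272626909504 [420.99431278 220.51047216 172.        ]
```

Emit:
move_arm(
  commands=[
    [-1,30,1,5.5,-2.3],
    [-1,60,1,5.5,-2.3],
    [-1,80,1,5.5,-2.3],
    [-1,89,1,5.5,-2.3],
    [-1,89,1,5.5,-2.3],
  ],
)

```text
time: 3.47
position: [0.4188, 0.2131, 0.1589]
tool_rot: [0.464, 0.533, -0.467, 0.531]
ft_force: [0.2, -0.1, 0.9]
grip_width: 0.087
```

```bash
python3 - <<'E'
from h import *
plan(422,211.5,160,7.3)
w=cam("wrist");save(w,"w3.png")
E
```

```text
t 3.47 pos [418.8 213.1 158.9] jaw ang 7.6 xaxis [-0.005 -0.001 -1.   ] q1,q6 [0.23 0.1 ] grip 87.0 F [ 0.2 -0.1  0.9]
  shift x,y,z [-1.1  3.   2. ] turn 0.3 or -179.7
```

View pics/w3.png

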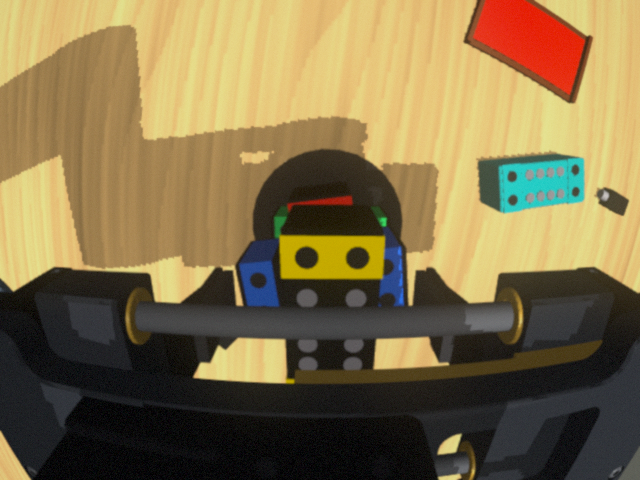

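Emit:
move_arm(
  commands=[
    [-1,-1,3,1.5,0],
    [-1,-1,3,1.5,0],
    [1,-1,3,1.5,0],
    [1,-1,3,1.5,0],
    [1,-1,3,1.5,0],
    [1,-1,3,1.5,0],
    [1,-1,3,1.5,0],
    [1,-1,3,1.5,0],
  ],
  newtons=30,
)

```text
time: 4.18
position: [0.424, 0.2111, 0.1616]
tool_rot: [0.466, 0.531, -0.466, 0.532]
ft_force: [0.5, 0.0, -1.2]
grip_width: 0.0547
```

```bash
python3 - <<'E'
from h import *
plan(422,211.5,160,7.3)
E
```

```text
t 4.18 pos [424.  211.1 161.6] jaw ang 7.5 xaxis [ 0.  0. -1.] q1,q6 [0.23 0.1 ] grip 54.7 F [ 0.5  0.  -1.2]
  shift x,y,z [ 1.6 -2.  -0.6] turn 0.2 or -179.8
```

Emit:
move_arm(
  commands=[
    [1,0,-1.5,0,0],
    [1,0,-1.5,0,0],
    [1,0,-1.5,0,0],
    [1,0,-1.5,0,0],
    [1,0,-1.5,0,0],
    [1,0,-1.5,0,0],
    [1,0,-1.5,0,0],
  ],
)

```text
time: 4.77
position: [0.4224, 0.2109, 0.1614]
tool_rot: [0.466, 0.532, -0.466, 0.531]
ft_force: [0.0, -1.8, -0.3]
grip_width: 0.0355
```

Emit:
move_arm(
  commands=[
    [1,-10,-1.5,0,0],
    [1,-25,-1.5,0,0],
    [1,-45,-1.5,0,0],
    [1,-70,-1.5,0,0],
    [1,-70,-1.5,0,0],
  ],
)

```text
time: 5.18
position: [0.4236, 0.2116, 0.2358]
tool_rot: [0.469, 0.53, -0.464, 0.533]
ft_force: [0.3, 0.9, -2.0]
grip_width: 0.0357
```

```bash
python3 - <<'E'
from h import *
plan(442.5,4.8,230,105.1)
w=cam("wrist");save(w,"w4.png")
w=cam("scene");save(w,"s4.png",(300,150,540,330),3)
w=cam("top");save(w,"t4.png",(170,200,290,320),5)
E
```

```text
t 5.18 pos [423.6 211.6 235.8] jaw ang 7.5 xaxis [ 0.009  0.002 -1.   ] q1,q6 [0.23 0.1 ] grip 35.7 F [ 0.3  0.9 -2. ]
  shift x,y,z [  5.5  -8.3 207.5] turn 82.4 or -97.6
```

View pics/w4.png

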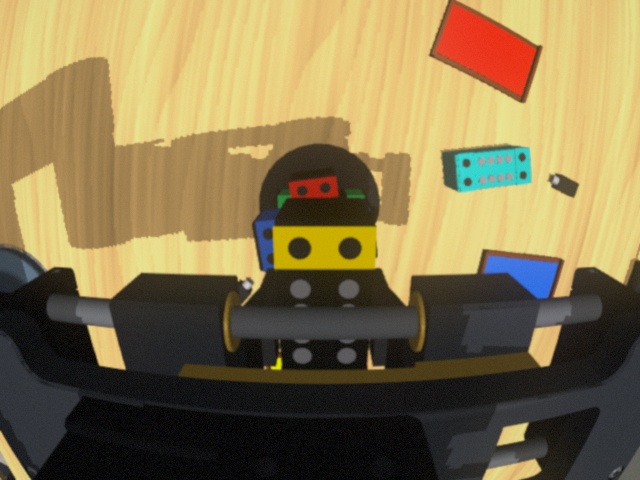

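View pics/s4.png

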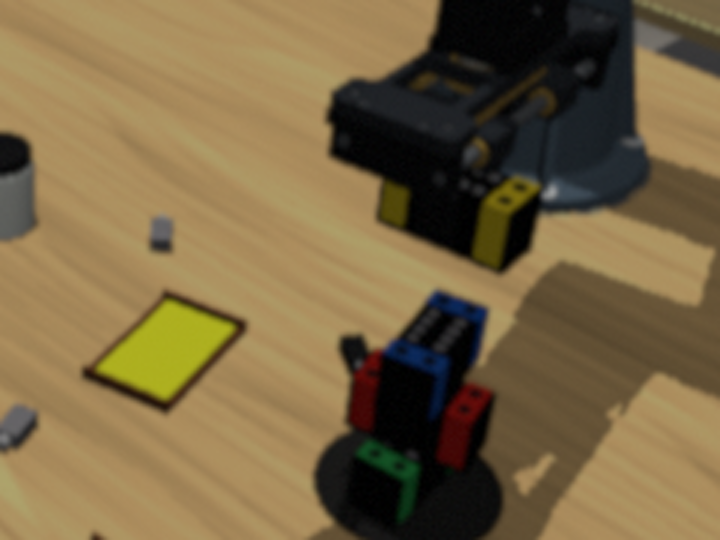

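```bash
cat >> h.py <<'E'
def inhand(c,uvs,x=-10.6):
    """far-end top corners in a wrist picture -> tool-frame z of housing centre (mm) along tool z (tool -z is the far end)"""
    T=c["tool_from_camera"];uv=np.atleast_2d(uvs).astype(float);a=(uv[:,0]-c["cx"])/c["fx"];b=(uv[:,1]-c["cy"])/c["fy"]
    r=np.hypot(a,b);k=np.sin(r)/r;d=np.c_[a*k,b*k,np.cos(r)]@T[:3,:3].T
    p=(T[:3,3]+d*((x/1000-T[0,3])/d[:,0])[:,None])*1000
    print("tool pts",np.round(p,1),"centre z in tool",np.round(p[:,2].mean()+42,1))
E
python3 - <<'E'
from h import *
w=cam("wrist");save(w,"w5.png",(250,200,400,320),4)
inhand(w,[(274,226),(376,225)])
E
```

```text
tool pts [[-10.6 -16.9 -40.4]
 [-10.6  19.3 -40.7]] centre z in tool 1.5
```

View pics/w5.png

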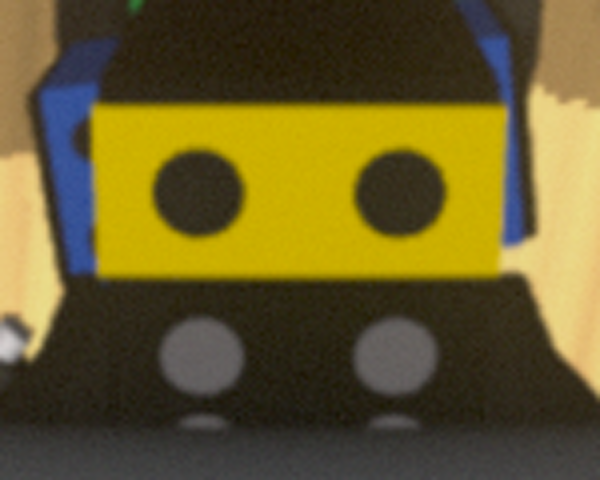

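View pics/t4.png

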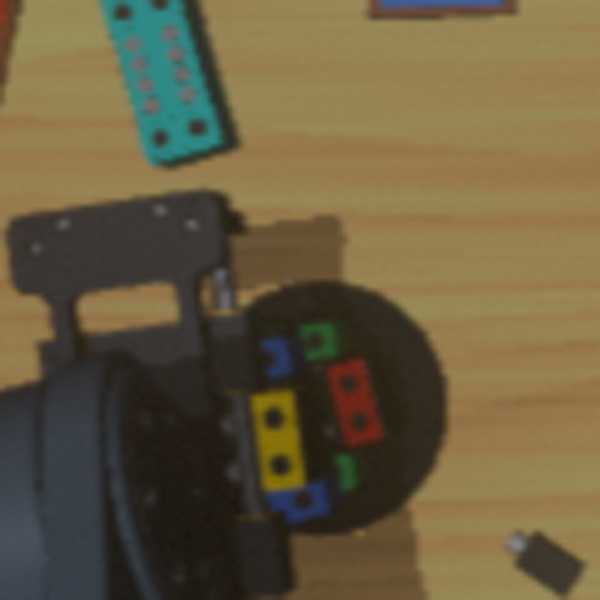

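Emit:
move_arm(
  commands=[
    [1,0,-4,104,42],
    [1,0,-4,104,42],
    [1,0,-4,104,42],
    [1,0,-4,104,42],
    [1,0,-4,104,42],
    [1,0,-4,104,42],
  ],
)

```text
time: 5.88
position: [0.4297, 0.1064, 0.2302]
tool_rot: [-0.626, -0.327, 0.628, -0.326]
ft_force: [-0.4, 0.2, -1.9]
grip_width: 0.0358
```

```bash
python3 - <<'E'
from h import *
plan(442.5,4.8,180,105.1)
E
```

```text
t 5.88 pos [429.7 106.4 230.2] jaw ang -35.0 xaxis [-0.004  0.    -1.   ] q1,q6 [-0.01  0.6 ] grip 35.8 F [-0.4  0.2 -1.9]
  shift x,y,z [50.1 68.9 75.9] turn 39.9 or -140.1
```

Emit:
move_arm(
  commands=[
    [1,0,69,76,40],
    [1,0,69,76,40],
    [1,0,69,76,40],
    [1,25,69,76,40],
    [1,50,69,76,40],
    [1,80,69,76,40],
    [1,110,69,76,40],
    [1,110,69,76,40],
  ],
)

```text
time: 6.55
position: [0.4401, 0.0061, 0.1164]
tool_rot: [-0.696, -0.097, 0.705, -0.093]
ft_force: [-0.6, -0.5, -2.5]
grip_width: 0.0357
```

```bash
python3 - <<'E'
from h import *
plan(442.5,4.8,36.5,105.1)
w=cam("wrist");save(w,"w6.png")
E
```

```text
t 6.55 pos [440.1   6.1 116.4] jaw ang -74.6 xaxis [-0.014  0.003 -1.   ] q1,q6 [-0.24  1.06] grip 35.7 F [-0.6 -0.5 -2.5]
  shift x,y,z [79.8  2.4 -2.9] turn 0.3 or -179.7
```

View pics/w6.png

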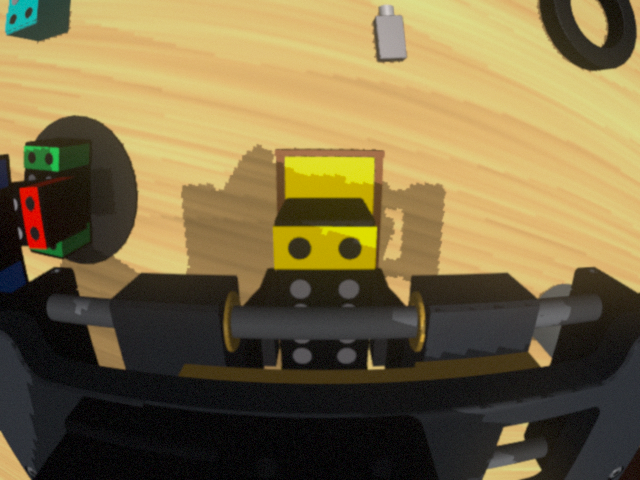

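Emit:
move_arm(
  commands=[
    [1,30,2,-1,0],
    [1,55,2,-1,0],
    [1,70,2,-1,0],
    [1,77,2,-1,0],
    [1,77,2,-1,0],
  ],
)

```text
time: 7.02
position: [0.446, 0.0038, 0.0444]
tool_rot: [-0.7, -0.095, 0.701, -0.095]
ft_force: [-0.2, -0.7, -1.6]
grip_width: 0.0358
```

```bash
python3 - <<'E'
from h import *
plan(442.5,4.8,36.5,105.1)
E
```

```text
t 7.02 pos [446.    3.8  44.4] jaw ang -74.5 xaxis [-0.001  0.    -1.   ] q1,q6 [-0.24  1.06] grip 35.8 F [-0.2 -0.7 -1.6]
  shift x,y,z [ 7.9 -1.9  3.1] turn 0.4 or -179.6
```

Emit:
move_arm(
  commands=[
    [1,5,0,2,0],
    [1,7,0,2,0],
    [1,7,0,2,0],
    [1,7,0,2,0],
  ],
)

```text
time: 7.35
position: [0.4444, 0.0031, 0.0383]
tool_rot: [0.701, 0.095, -0.7, 0.095]
ft_force: [0.3, 0.6, -2.1]
grip_width: 0.0357
```

```bash
python3 - <<'E'
from h import *
plan(442.5,4.8,36,105.1)
plan(442.5,4.8,36,105.1)
s=cam("scene");save(s,"s7.png",(280,170,440,310),5)
plan(442.5,4.8,36,105.1)
E
```

```text
t 7.35 pos [444.4   3.1  38.3] jaw ang -74.5 xaxis [ 0.001 -0.    -1.   ] q1,q6 [-0.25  1.06] grip 35.7 F [ 0.3  0.6 -2.1]
  shift x,y,z [ 2.3 -2.1  1.4] turn 0.4 or -179.6
t 7.35 pos [444.4   3.1  38.3] jaw ang -74.5 xaxis [ 0.001 -0.    -1.   ] q1,q6 [-0.25  1.06] grip 35.7 F [ 0.3  0.6 -2.1]
  shift x,y,z [ 2.3 -2.1  1.4] turn 0.4 or -179.6
t 7.4 pos [444.4   3.2  38.2] jaw ang -74.5 xaxis [ 0.001 -0.    -1.   ] q1,q6 [-0.25  1.06] grip 35.6 F [ 0.1 -0.2 -1.5]
  shift x,y,z [ 2.2 -2.1  1.4] turn 0.4 or -179.6
```

View pics/s7.png

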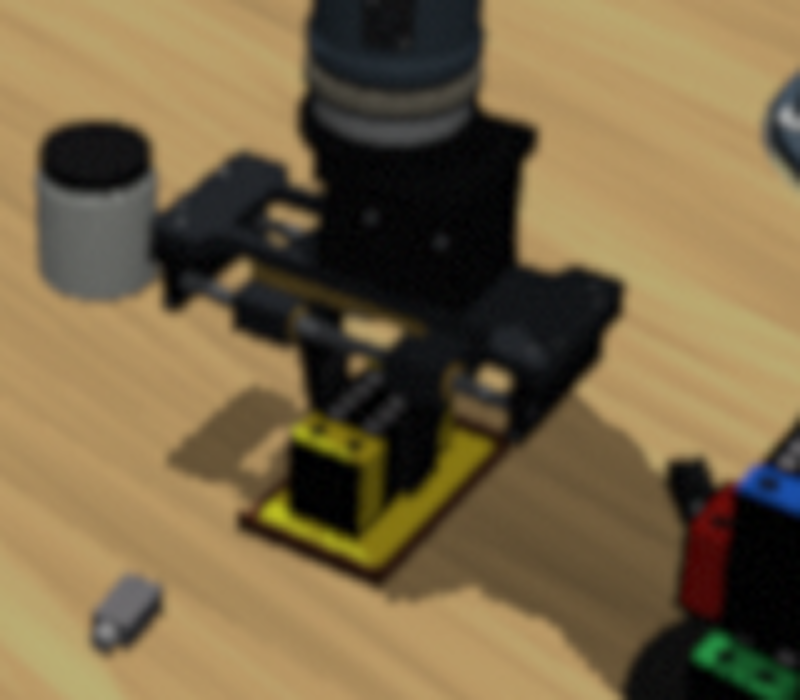

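Emit:
move_arm(
  commands=[
    [1,1,-1,1,0],
    [1,2,-1,1,0],
    [1,2,-1,1,0],
    [1,2,-1,1,0],
  ],
)

```text
time: 7.73
position: [0.4427, 0.004, 0.0355]
tool_rot: [-0.701, -0.095, 0.701, -0.095]
ft_force: [-0.7, 0.3, -2.3]
grip_width: 0.0355
```

Emit:
move_arm(
  commands=[
    [1,1,0,0,0],
    [1,1,0,0,0],
    [1,1,0,0,0],
  ],
)

```text
time: 7.98
position: [0.4427, 0.004, 0.0354]
tool_rot: [0.701, 0.095, -0.7, 0.095]
ft_force: [-1.1, 0.3, 8.9]
grip_width: 0.0357
```

Emit:
move_arm(
  commands=[
    [1,0.7,0,0,0],
    [1,0.7,0,0,0],
    [1,0.7,0,0,0],
  ],
)

```text
time: 8.23
position: [0.4427, 0.004, 0.0353]
tool_rot: [0.701, 0.095, -0.7, 0.095]
ft_force: [-2.3, 0.9, 15.4]
grip_width: 0.0359
```

Emit:
move_arm(
  commands=[
    [-1,-1,0,0,0],
    [-1,-1,0,0,0],
    [-1,-1,0,0,0],
    [-1,-1,0,0,0],
    [-1,-10,0,0,0],
    [-1,-40,0,0,0],
    [-1,-80,0,0,0],
    [-1,-120,0,0,0],
  ],
)

```text
time: 8.9
position: [0.4416, 0.0041, 0.1548]
tool_rot: [-0.699, -0.096, 0.702, -0.095]
ft_force: [2.0, -0.4, -0.5]
grip_width: 0.0809
```

Emit:
move_arm(
  commands=[
    [-1,-40,-50,0,0],
    [-1,-80,-120,0,0],
    [-1,-80,-190,0,0],
    [-1,-80,-190,0,0],
    [-1,-80,-190,0,0],
    [-1,-80,-190,0,0],
  ],
)

```text
time: 9.4
position: [0.3898, 0.1925, 0.2361]
tool_rot: [0.701, 0.099, -0.699, 0.097]
ft_force: [-0.2, 0.1, 0.5]
grip_width: 0.087
```

```bash
python3 - <<'E'
from h import *
plan(422,211,235,105)
w=cam("wrist");save(w,"w8.png")
w=cam("top");save(w,"t8.png",(170,200,350,320),4)
w=cam("scene");save(w,"s8.png",(280,200,480,340),4)
E
```

```text
t 9.4 pos [389.8 192.5 236.1] jaw ang -74.1 xaxis [ 0.003  0.003 -1.   ] q1,q6 [0.2  1.49] grip 87.0 F [-0.2  0.1  0.5]
  shift x,y,z [  1.2  -9.  -36. ] turn 0.9 or -179.1
```

View pics/w8.png

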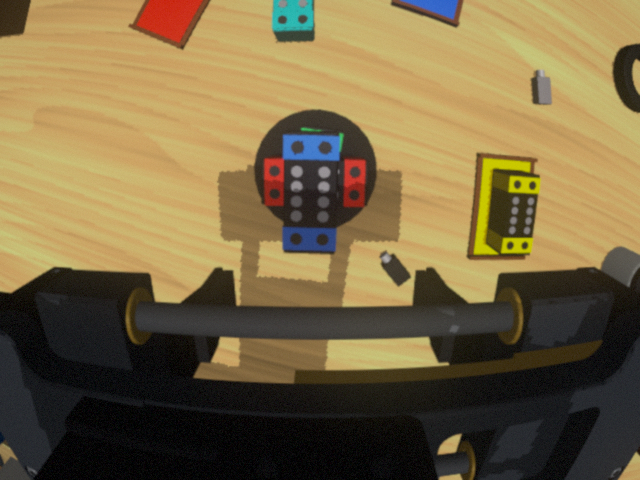

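View pics/s8.png

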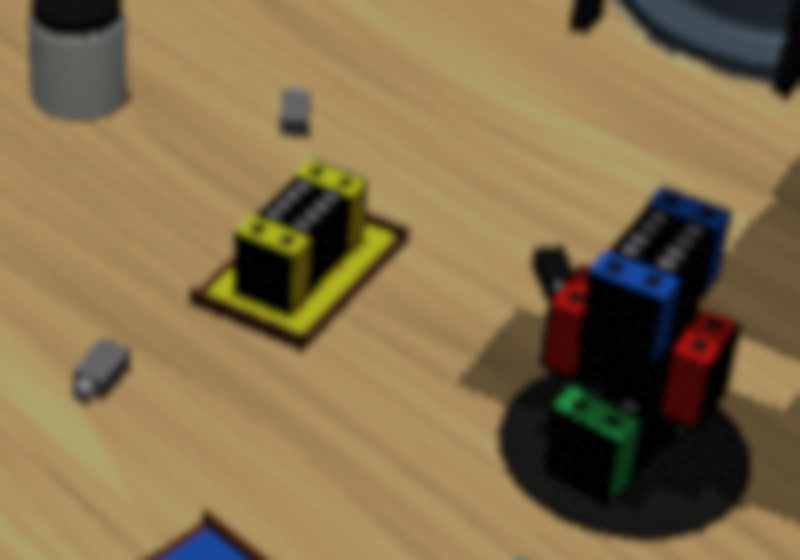

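View pics/t8.png

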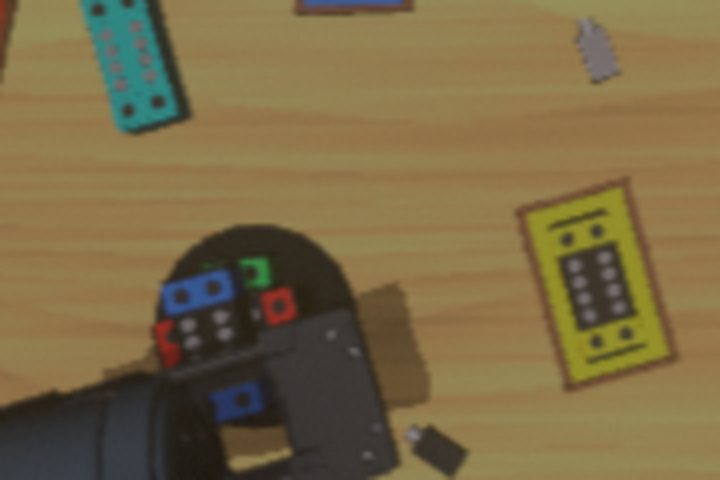

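```bash
cat >> h.py <<'E'
def toprect(c,col,z,box,vmin=60):
    x0,y0,x1,y1=box
    h=cv2.cvtColor(c["image"],cv2.COLOR_RGB2HSV)
    m=mask(c["image"],col)*(h[...,2]>vmin).astype(np.uint8);k=np.zeros_like(m);k[y0:y1,x0:x1]=1;m*=k
    q=np.concatenate([np.argwhere(x[3]) for x in comps(m,40)])[:,::-1]
    w=plane(c,q,z)[:,:2]*1000
    r=cv2.minAreaRect(w.astype(np.float32))
    b=cv2.boxPoints(r);print(col,"px",q.min(0),q.max(0),"centre",np.round(r[0],1),"size",np.round(r[1],1),"ang",round(r[2],1))
E
python3 - <<'E'
from h import *
c=cam("wrist")
for v in(60,120,160):toprect(c,"blue",.130,(250,120,380,265),v)
save(c,"w9.png",(240,110,390,260),4)
q=np.array([(297,149),(325,149),(295,239),(323,239)])
p=plane(c,q,.13)*1000;print(np.round(p,1))
E
```

```text
blue px [273 135] [330 251] centre [419.4 210.3] size [78.6 37.1] ang 14.8
blue px [273 135] [330 250] centre [419.7 210.4] size [77.7 37.1] ang 14.8
blue px [273 135] [329 159] centre [449.5 218.6] size [15.6 36.4] ang 15.3
[[447.6 220.7 130. ]
 [452.4 203.3 130. ]
 [388.7 206.6 130. ]
 [393.8 188.3 130. ]]
```

View pics/w9.png

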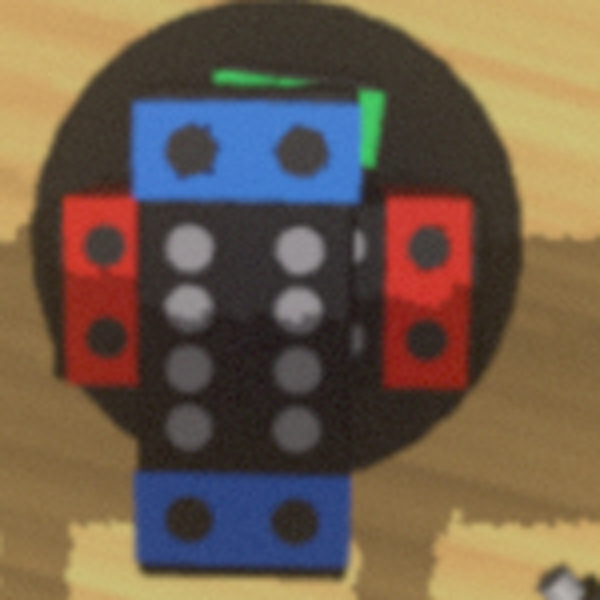

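```bash
python3 - <<'E'
from h import *
plan(419.5,210.4,119.5,104.8)
E
```

```text
t 9.6 pos [391.9 186.5 233.8] jaw ang -74.5 xaxis [-0.    -0.001 -1.   ] q1,q6 [0.19 1.49] grip 87.2 F [-0.5  0.1 -1. ]
  shift x,y,z [114.2 -15.7 -33.1] turn 0.7 or -179.3
```

Emit:
move_arm(
  commands=[
    [-1,10,-15.5,-33,0.7],
    [-1,40,-15.5,-33,0.7],
    [-1,70,-15.5,-33,0.7],
    [-1,90,-15.5,-33,0.7],
    [-1,100,-15.5,-33,0.7],
    [-1,100,-15.5,-33,0.7],
  ],
)

```text
time: 10.1
position: [0.4185, 0.2084, 0.131]
tool_rot: [-0.699, -0.089, 0.704, -0.09]
ft_force: [-1.1, 0.6, 0.8]
grip_width: 0.087
```

```bash
python3 - <<'E'
from h import *
w=cam("wrist");save(w,"w10.png")
plan(419.5,210.4,119.5,104.8)
E
```

```text
t 10.15 pos [419.4 208.8 132.3] jaw ang -75.4 xaxis [-0.004 -0.001 -1.   ] q1,q6 [0.22 1.54] grip 86.7 F [-0.6  1.5 -0.7]
  shift x,y,z [12.8 -1.5 -0.6] turn -0.2 or 179.8
```

View pics/w10.png

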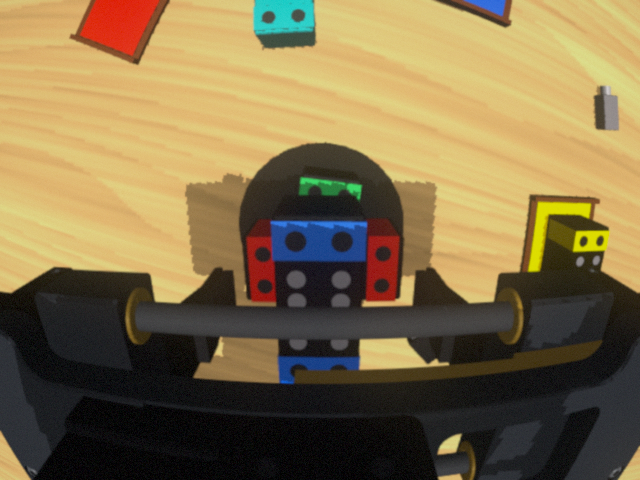

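Emit:
move_arm(
  commands=[
    [-1,8,-1.5,-1,0],
    [-1,12,-1.5,-1,0],
    [-1,12,-1.5,-1,0],
    [1,12,-1.5,-1,0],
    [1,12,-1.5,-1,0],
    [1,12,-1.5,-1,0],
    [1,12,-1.5,-1,0],
    [1,12,-1.5,-1,0],
  ],
)

```text
time: 10.82
position: [0.4204, 0.2126, 0.1222]
tool_rot: [0.701, 0.091, -0.701, 0.091]
ft_force: [-0.3, -0.1, -0.9]
grip_width: 0.0614
```

Emit:
move_arm(
  commands=[
    [1,0,0,0,0],
    [1,0,0,0,0],
    [1,0,0,0,0],
    [1,0,0,0,0],
    [1,0,0,0,0],
    [1,0,0,0,0],
    [1,0,0,0,0],
  ],
)

```text
time: 11.4
position: [0.4204, 0.2125, 0.1219]
tool_rot: [0.701, 0.091, -0.701, 0.091]
ft_force: [0.8, 0.3, -0.2]
grip_width: 0.036
```

Emit:
move_arm(
  commands=[
    [1,-10,0,0,0],
    [1,-25,0,0,0],
    [1,-45,0,0,0],
    [1,-75,0,0,0],
    [1,-75,0,0,0],
  ],
)

```text
time: 11.82
position: [0.4229, 0.2133, 0.2007]
tool_rot: [0.704, 0.091, -0.698, 0.091]
ft_force: [0.7, -0.1, -0.6]
grip_width: 0.0358
```

```bash
python3 - <<'E'
from h import *
w=cam("wrist");save(w,"w11.png")
plan(668,151,195,90)
s=cam("scene");save(s,"s11.png",(360,200,520,340),4)
E
```

```text
t 11.87 pos [422. 213. 199.] jaw ang -75.2 xaxis [ 0.006  0.001 -1.   ] q1,q6 [0.23 1.54] grip 35.8 F [-0.4  0.7 -1.4]
  shift x,y,z [   5.3  122.7 -222. ] turn 14.8 or -165.2
```

View pics/w11.png

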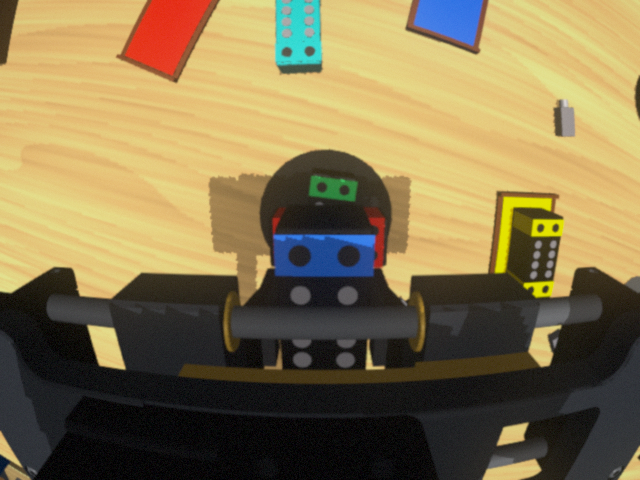

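View pics/s11.png

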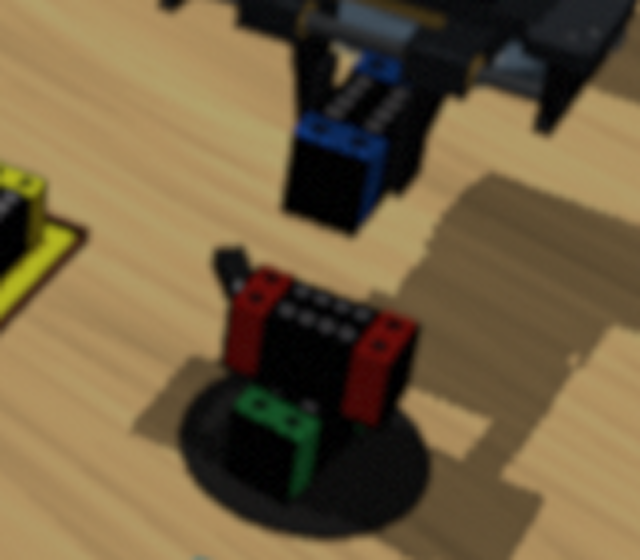

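Emit:
move_arm(
  commands=[
    [1,0,122,-222,15],
    [1,0,122,-222,15],
    [1,0,122,-222,15],
    [1,0,122,-222,15],
    [1,0,122,-222,15],
    [1,0,122,-222,15],
    [1,0,122,-222,15],
    [1,0,122,-222,15],
  ],
)

```text
time: 12.58
position: [0.6674, 0.1497, 0.1938]
tool_rot: [-0.706, 0.002, 0.708, 0.002]
ft_force: [-0.3, -0.3, -1.4]
grip_width: 0.0362
```

```bash
python3 - <<'E'
from h import *
w=cam("wrist");save(w,"w12.png")
inhand(w,[(273,236),(377,235)],-8.1)
plan(668,151,38.5,90)
E
```

```text
tool pts [[ -8.1 -18.6 -36.8]
 [ -8.1  19.3 -37.2]] centre z in tool 5.0
t 12.63 pos [665.  150.5 193.9] jaw ang -90.3 xaxis [-0.005 -0.    -1.   ] q1,q6 [0.06 1.63] grip 35.6 F [-0.8  0.  -0.9]
  shift x,y,z [155.3  -0.5  -3.8] turn -0.3 or 179.7
```

View pics/w12.png

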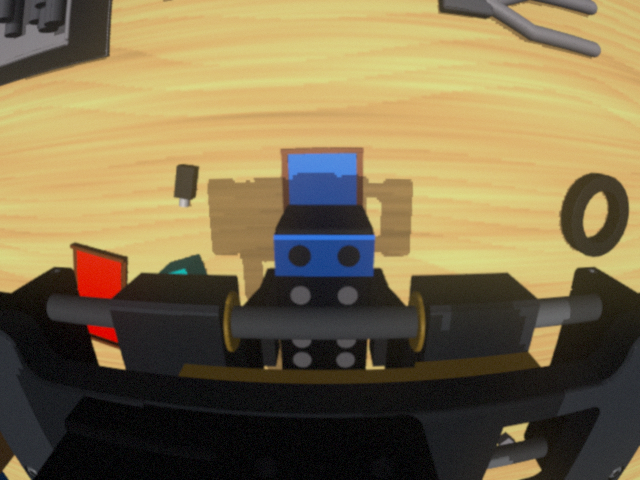

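Emit:
move_arm(
  commands=[
    [1,30,-0.5,-8,0],
    [1,65,-0.5,-8,0],
    [1,100,-0.5,-8,0],
    [1,125,-0.5,-8,0],
    [1,140,-0.5,-8,0],
    [1,146,-0.5,-8,0],
    [1,146,-0.5,-8,0],
  ],
)

```text
time: 13.22
position: [0.672, 0.1521, 0.0492]
tool_rot: [-0.706, 0.001, 0.709, 0.001]
ft_force: [0.2, -0.2, -0.9]
grip_width: 0.0355
```

```bash
python3 - <<'E'
from h import *
plan(672.5,151,38.5,90)
E
```

```text
t 13.22 pos [672.  152.1  49.2] jaw ang -90.2 xaxis [-0.004 -0.    -1.   ] q1,q6 [0.06 1.63] grip 35.5 F [ 0.2 -0.2 -0.9]
  shift x,y,z [10.7  1.1 -0.6] turn -0.2 or 179.8
```

Emit:
move_arm(
  commands=[
    [1,5,1,-0.5,0],
    [1,8,1,-0.5,0],
    [1,9.5,1,-0.5,0],
    [1,9.5,1,-0.5,0],
    [1,9.5,1,-0.5,0],
  ],
)

```text
time: 13.63
position: [0.675, 0.1506, 0.0422]
tool_rot: [0.708, -0.001, -0.707, -0.001]
ft_force: [-1.5, -1.6, -0.9]
grip_width: 0.0361
```

Emit:
move_arm(
  commands=[
    [1,1,0,0,0],
    [1,1,0,0,0],
    [1,1,0,0,0],
  ],
)

```text
time: 13.88
position: [0.6746, 0.1506, 0.0405]
tool_rot: [0.707, -0.001, -0.707, -0.001]
ft_force: [1.3, 0.5, -1.8]
grip_width: 0.0358
```

Emit:
move_arm(
  commands=[
    [1,1,0,1,0],
    [1,2,0,1,0],
    [1,2,0,1,0],
    [1,2,0,1,0],
  ],
)

```text
time: 14.22
position: [0.6734, 0.1506, 0.0382]
tool_rot: [-0.707, 0.001, 0.707, 0.001]
ft_force: [-0.1, 0.3, -1.4]
grip_width: 0.0358
```

Emit:
move_arm(
  commands=[
    [1,1,0,0,0],
    [1,1,0,0,0],
    [1,1,0,0,0],
  ],
)

```text
time: 14.47
position: [0.6737, 0.1506, 0.0379]
tool_rot: [0.707, -0.001, -0.707, -0.001]
ft_force: [-1.5, -0.2, 2.5]
grip_width: 0.0358
```

Emit:
move_arm(
  commands=[
    [-1,-1,0,0,0],
    [-1,-1,0,0,0],
    [-1,-1,0,0,0],
    [-1,-1,0,0,0],
    [-1,-10,0,0,0],
    [-1,-40,0,0,0],
    [-1,-80,0,0,0],
    [-1,-115,0,0,0],
  ],
)

```text
time: 15.13
position: [0.6733, 0.1506, 0.1538]
tool_rot: [-0.707, 0.001, 0.707, 0.001]
ft_force: [-0.8, 0.3, 0.7]
grip_width: 0.0809
```

Emit:
move_arm(
  commands=[
    [-1,-30,0,40,-55],
    [-1,-50,0,80,-55],
    [-1,-50,0,120,-55],
    [-1,-50,0,120,-55],
    [-1,-50,0,120,-55],
    [-1,-50,0,120,-55],
    [-1,-50,0,120,-55],
    [-1,-50,0,120,-55],
  ],
)

```text
time: 15.8
position: [0.5535, 0.1511, 0.2033]
tool_rot: [0.627, 0.327, -0.627, 0.327]
ft_force: [0.9, 0.3, 0.3]
grip_width: 0.087
```

```bash
python3 - <<'E'
from h import *
plan(411,175,200,15)
s=cam("scene");save(s,"s13.png",(260,300,460,420),4)
E
```

```text
t 15.8 pos [553.5 151.1 203.3] jaw ang -34.9 xaxis [ 0.001  0.    -1.   ] q1,q6 [0.07 0.68] grip 87.0 F [0.9 0.3 0.3]
  shift x,y,z [   3.1 -130.6   62. ] turn -49.9 or 130.1
```

View pics/s13.png

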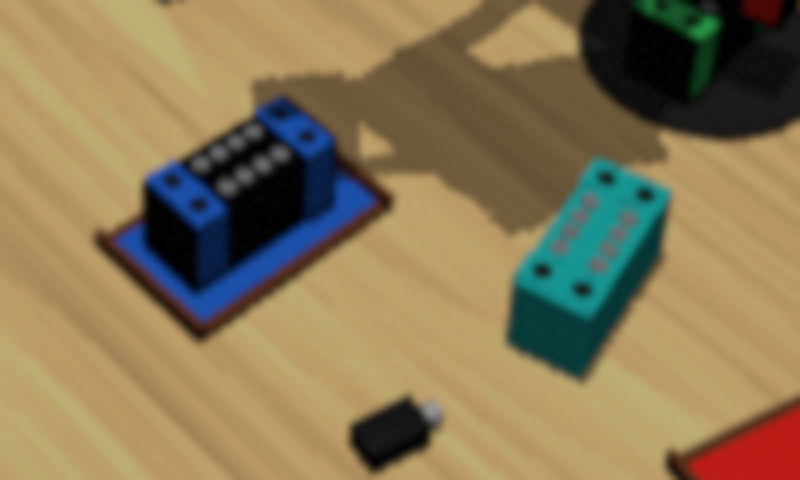

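Blue sits inside its field. On to the red.

Emit:
move_arm(
  commands=[
    [-1,0,-131,62,-50],
    [-1,0,-131,62,-50],
    [-1,0,-131,62,-50],
    [-1,0,-131,62,-50],
    [-1,0,-131,62,-50],
    [-1,0,-131,62,-50],
    [-1,0,-131,62,-50],
    [-1,0,-131,62,-50],
  ],
)

```text
time: 16.52
position: [0.4109, 0.1761, 0.203]
tool_rot: [0.432, 0.56, -0.431, 0.561]
ft_force: [0.5, 0.4, -0.3]
grip_width: 0.087
```

```bash
python3 - <<'E'
from h import *
c=cam("wrist");save(c,"w14.png")
plan(421,211,200,15)
toprect(c,"red",.088,(220,100,420,265),100)
E
```

```text
t 16.57 pos [411.  176.1 202.9] jaw ang 14.6 xaxis [ 0.001  0.    -1.   ] q1,q6 [ 0.15 -0.1 ] grip 87.1 F [ 0.7 -0.5  0.3]
  shift x,y,z [  2.9  18.5 -31.3] turn -0.4 or 179.6
red px [324 138] [378 249] centre [422.1 209.9] size [36.9 78.4] ang 14.9
```

View pics/w14.png

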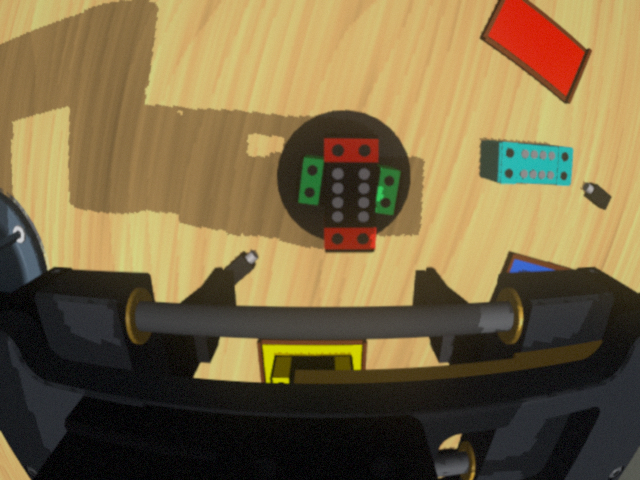

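Emit:
move_arm(
  commands=[
    [-1,10,19,-30,-0.4],
    [-1,45,19,-30,-0.4],
    [-1,80,19,-30,-0.4],
    [-1,100,19,-30,-0.4],
    [-1,112,19,-30,-0.4],
    [-1,112,19,-30,-0.4],
    [-1,112,19,-30,-0.4],
  ],
)

```text
time: 17.15
position: [0.4215, 0.2098, 0.09]
tool_rot: [0.43, 0.561, -0.431, 0.561]
ft_force: [-0.2, -0.3, 0.1]
grip_width: 0.0872
```

```bash
python3 - <<'E'
from h import *
c=cam("wrist");save(c,"w15.png")
plan(422.1,209.9,78.5,14.9)
E
```

```text
t 17.2 pos [422.  209.9  90.7] jaw ang 15.1 xaxis [ 0.001  0.    -1.   ] q1,q6 [ 0.22 -0.04] grip 86.7 F [-0.5  0.  -0.2]
  shift x,y,z [12.2  0.   0. ] turn 0.2 or -179.8
```

View pics/w15.png

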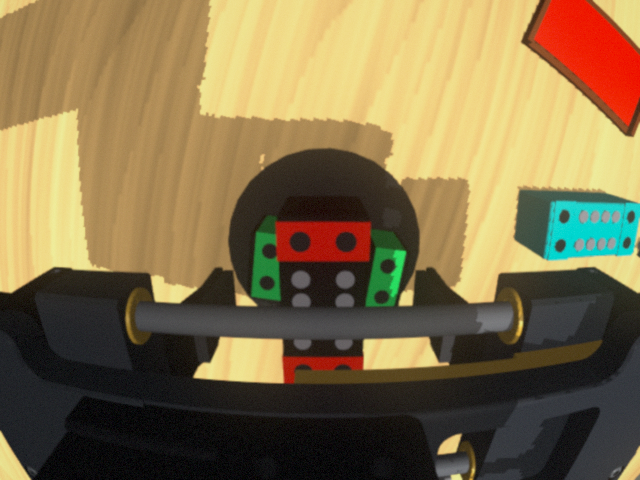

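Emit:
move_arm(
  commands=[
    [-1,8,0,0,0],
    [-1,12,0,0,0],
    [-1,12,0,0,0],
    [1,12,0,0,0],
    [1,12,0,0,0],
    [1,12,0,0,0],
    [1,12,0,0,0],
    [1,12,0,0,0],
  ],
)

```text
time: 17.87
position: [0.4216, 0.2099, 0.0785]
tool_rot: [0.43, 0.562, -0.429, 0.562]
ft_force: [-0.1, -0.0, -0.6]
grip_width: 0.0617
```

Emit:
move_arm(
  commands=[
    [1,0,0,0,0],
    [1,0,0,0,0],
    [1,0,0,0,0],
    [1,0,0,0,0],
    [1,0,0,0,0],
    [1,0,0,0,0],
    [1,0,0,0,0],
  ],
)

```text
time: 18.45
position: [0.4215, 0.2098, 0.0784]
tool_rot: [0.43, 0.562, -0.43, 0.562]
ft_force: [0.5, -0.0, 0.1]
grip_width: 0.0359
```

Emit:
move_arm(
  commands=[
    [1,-10,0,0,0],
    [1,-25,0,0,0],
    [1,-50,0,0,0],
    [1,-85,0,0,0],
    [1,-100,0,0,0],
    [1,-100,0,0,0],
  ],
)

```text
time: 18.95
position: [0.4236, 0.2104, 0.1814]
tool_rot: [0.432, 0.56, -0.427, 0.563]
ft_force: [-0.5, -0.1, -2.8]
grip_width: 0.0357
```

```bash
python3 - <<'E'
from h import *
c=cam("wrist");save(c,"w16.png")
plan(574.5,403.3,150,77.2)
E
```

```text
t 19.0 pos [422.4 210.1 179.7] jaw ang 15.2 xaxis [ 0.004  0.001 -1.   ] q1,q6 [ 0.22 -0.04] grip 35.8 F [-0.6 -0.2 -1.8]
  shift x,y,z [  30.5  197.2 -146.6] turn -62.0 or 118.0
```

View pics/w16.png

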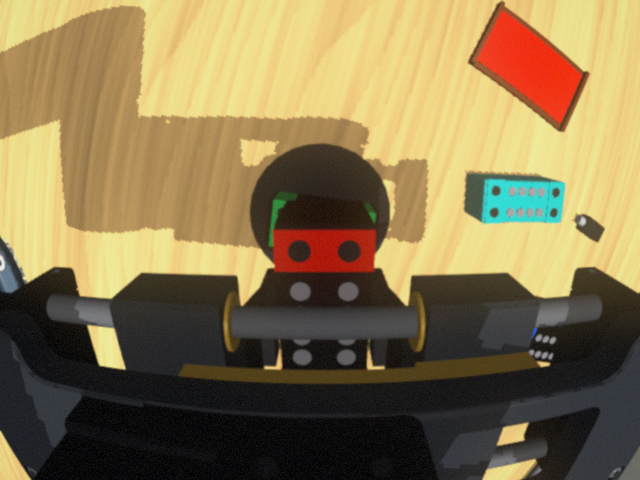

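Emit:
move_arm(
  commands=[
    [1,0,197,-147,-62],
    [1,0,197,-147,-62],
    [1,0,197,-147,-62],
    [1,0,197,-147,-62],
    [1,0,197,-147,-62],
    [1,0,197,-147,-62],
    [1,0,197,-147,-62],
    [1,0,197,-147,-62],
  ],
)

```text
time: 19.67
position: [0.5732, 0.4047, 0.1744]
tool_rot: [0.104, 0.7, -0.106, 0.698]
ft_force: [0.5, -0.7, -1.4]
grip_width: 0.0359
```

```bash
python3 - <<'E'
from h import *
c=cam("wrist");save(c,"w17.png");inhand(c,[(274,230),(376,230)],-9.6)
plan(574.5,403.3,37,77.2)
E
```

```text
tool pts [[ -9.6 -17.6 -37.9]
 [ -9.6  18.9 -38. ]] centre z in tool 4.0
t 19.72 pos [572.2 403.6 174.3] jaw ang 73.1 xaxis [-0.005 -0.003 -1.   ] q1,q6 [ 0.46 -0.82] grip 35.8 F [-0.   0.7 -1.9]
  shift x,y,z [137.3   0.9   2.8] turn -4.1 or 175.9
```

View pics/w17.png

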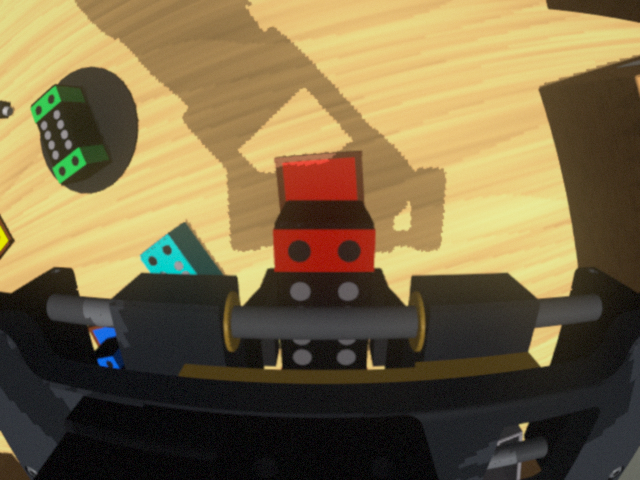

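Emit:
move_arm(
  commands=[
    [1,25,1,0,-4],
    [1,55,1,0,-4],
    [1,90,1,0,-4],
    [1,112,1,0,-4],
    [1,124,1,0,-4],
    [1,129,1,0,-4],
    [1,129,1,0,-4],
    [1,129,1,0,-4],
  ],
)

```text
time: 20.38
position: [0.5741, 0.4045, 0.05]
tool_rot: [0.084, 0.702, -0.083, 0.703]
ft_force: [-0.2, 0.1, -0.6]
grip_width: 0.0356
```

```bash
python3 - <<'E'
from h import *
c=cam("wrist");save(c,"w18.png")
plan(572,404,37,77.2)
E
```

```text
t 20.43 pos [574.6 404.7  50.9] jaw ang 76.4 xaxis [ 0.003  0.001 -1.   ] q1,q6 [ 0.46 -0.88] grip 35.9 F [ 0.3  0.4 -0.6]
  shift x,y,z [13.8 -1.4 -2.4] turn -0.8 or 179.2
```

View pics/w18.png

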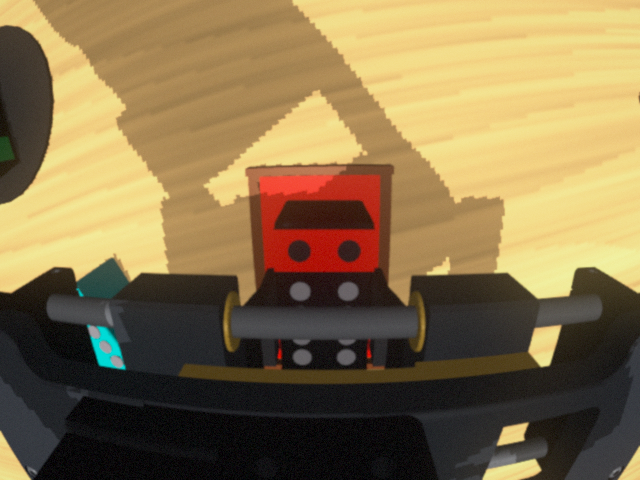

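Emit:
move_arm(
  commands=[
    [1,6,-0.5,-2,-0.8],
    [1,10,-0.5,-2,-0.8],
    [1,12.5,-0.5,-2,-0.8],
    [1,12.5,-0.5,-2,-0.8],
    [1,12.5,-0.5,-2,-0.8],
    [1,12.5,-0.5,-2,-0.8],
  ],
)

```text
time: 20.93
position: [0.5715, 0.4043, 0.037]
tool_rot: [0.078, 0.703, -0.078, 0.703]
ft_force: [0.6, 0.7, -1.5]
grip_width: 0.0355
```

Emit:
move_arm(
  commands=[
    [1,1,0,0,0],
    [1,1,0,0,0],
    [1,1,0,0,0],
  ],
)

```text
time: 21.18
position: [0.5718, 0.4044, 0.0364]
tool_rot: [0.079, 0.702, -0.078, 0.703]
ft_force: [-0.4, -0.8, 2.5]
grip_width: 0.0354
```

Emit:
move_arm(
  commands=[
    [-1,-1,0,0,0],
    [-1,-1,0,0,0],
    [-1,-1,0,0,0],
    [-1,-1,0,0,0],
    [-1,-10,0,0,0],
    [-1,-40,0,0,0],
    [-1,-80,0,0,0],
    [-1,-115,0,0,0],
  ],
)

```text
time: 21.85
position: [0.5712, 0.4041, 0.1523]
tool_rot: [0.078, 0.703, -0.079, 0.702]
ft_force: [1.7, 0.2, 0.1]
grip_width: 0.0804
```

```bash
python3 - <<'E'
from h import *
plan(457,215,160,97.5)
s=cam("scene");save(s,"s19.png",(360,330,560,470),4)
E
```

```text
t 21.85 pos [571.2 404.1 152.3] jaw ang 77.3 xaxis [-0.001 -0.    -1.   ] q1,q6 [ 0.46 -0.89] grip 80.4 F [1.7 0.2 0.1]
  shift x,y,z [  -7.5 -209.6  -69.7] turn -20.2 or 159.8
```

View pics/s19.png

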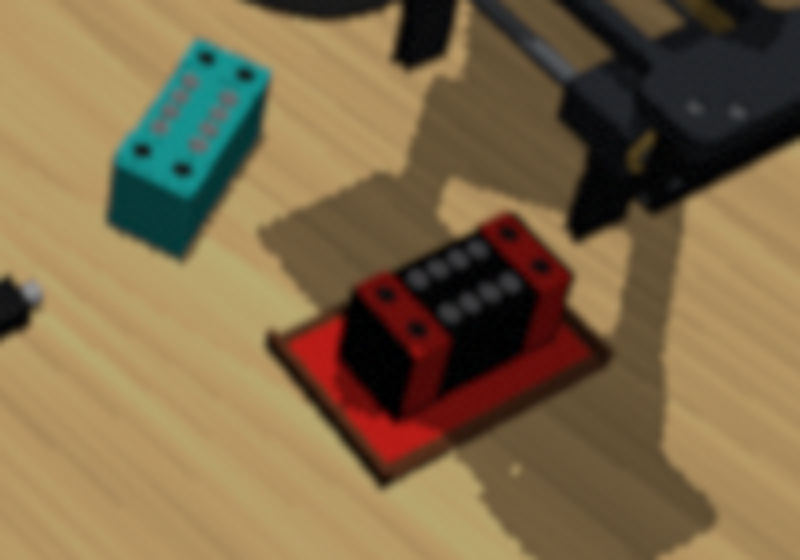

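Red is well placed. Now green.

Emit:
move_arm(
  commands=[
    [-1,-10,-210,-70,-20],
    [-1,-10,-210,-70,-20],
    [-1,-10,-210,-70,-20],
    [-1,-10,-210,-70,-20],
    [-1,-10,-210,-70,-20],
    [-1,-10,-210,-70,-20],
    [-1,-10,-210,-70,-20],
    [-1,-10,-210,-70,-20],
  ],
)

```text
time: 22.57
position: [0.4575, 0.2145, 0.1617]
tool_rot: [-0.044, 0.705, 0.044, 0.706]
ft_force: [0.4, 0.6, -0.2]
grip_width: 0.0872
```

```bash
python3 - <<'E'
from h import *
c=cam("wrist");save(c,"w20.png")
plan(421,211,160,97.5)
toprect(c,"green",.046,(220,80,420,265),90)
E
```

```text
t 22.62 pos [458.3 215.3 161.6] jaw ang 97.2 xaxis [ 0.003  0.001 -1.   ] q1,q6 [ 0.22 -1.48] grip 86.6 F [ 0.3 -0.1  0.6]
  shift x,y,z [  1.5   0.5 -37.5] turn -0.3 or 179.7
green px [296 131] [352 241] centre [423.7 210.3] size [77.3 37.9] ang 7.2
```

View pics/w20.png

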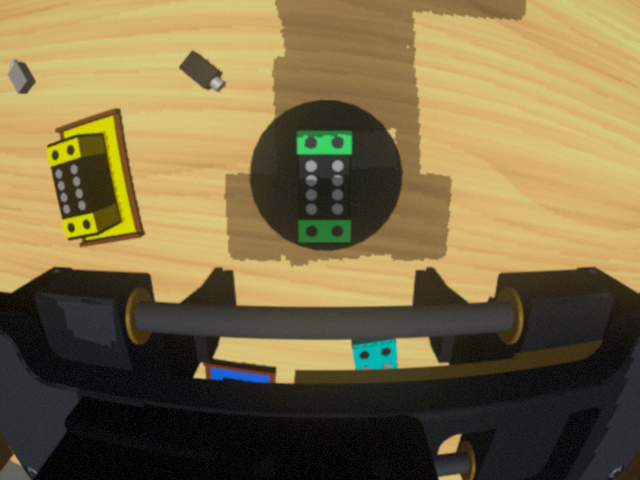

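Emit:
move_arm(
  commands=[
    [-1,10,0,-35,0],
    [-1,45,0,-35,0],
    [-1,80,0,-35,0],
    [-1,100,0,-35,0],
    [-1,110,0,-35,0],
    [-1,112,0,-35,0],
    [-1,112,0,-35,0],
  ],
)

```text
time: 23.2
position: [0.4229, 0.2111, 0.0484]
tool_rot: [-0.045, 0.706, 0.045, 0.706]
ft_force: [-0.1, 0.5, 0.1]
grip_width: 0.0872
```

```bash
python3 - <<'E'
from h import *
c=cam("wrist");save(c,"w21.png")
plan(423.5,210.5,37,97.2)
E
```

```text
t 23.25 pos [423.2 211.1  49.2] jaw ang 97.3 xaxis [ 0.002  0.    -1.   ] q1,q6 [ 0.23 -1.47] grip 87.3 F [0.7 0.6 0.6]
  shift x,y,z [12.2 -0.6  0.2] turn 0.1 or -179.9
```

View pics/w21.png

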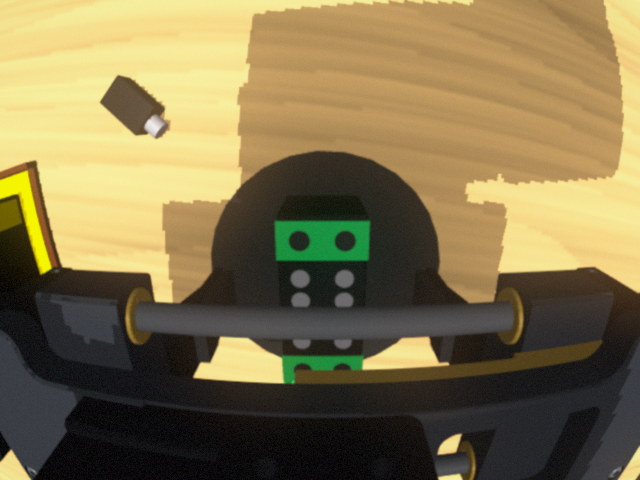

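Emit:
move_arm(
  commands=[
    [-1,8,-0.5,0,0],
    [-1,12,-0.5,0,0],
    [-1,12,-0.5,0,0],
    [1,12,-0.5,0,0],
    [1,12,-0.5,0,0],
    [1,12,-0.5,0,0],
    [1,12,-0.5,0,0],
    [1,12,-0.5,0,0],
  ],
)

```text
time: 23.92
position: [0.4223, 0.2099, 0.037]
tool_rot: [-0.045, 0.706, 0.045, 0.706]
ft_force: [0.6, -0.5, 0.4]
grip_width: 0.0613
```

Emit:
move_arm(
  commands=[
    [1,0,0,0,0],
    [1,0,0,0,0],
    [1,0,0,0,0],
    [1,0,0,0,0],
    [1,0,0,0,0],
    [1,0,0,0,0],
    [1,0,0,0,0],
  ],
)

```text
time: 24.5
position: [0.4222, 0.2099, 0.0369]
tool_rot: [-0.045, 0.706, 0.045, 0.706]
ft_force: [-0.9, -0.2, -1.0]
grip_width: 0.036
```

Emit:
move_arm(
  commands=[
    [1,-10,0,0,0],
    [1,-25,0,0,0],
    [1,-60,0,0,0],
    [1,-100,0,0,0],
    [1,-140,0,0,0],
    [1,-140,0,0,0],
  ],
)

```text
time: 25.0
position: [0.426, 0.211, 0.1837]
tool_rot: [-0.044, 0.701, 0.046, 0.711]
ft_force: [0.6, 0.5, -2.2]
grip_width: 0.0358
```

```bash
python3 - <<'E'
from h import *
c=cam("wrist");save(c,"w22.png")
plan(554.3,-398.8,175,75)
E
```

```text
t 25.05 pos [424.7 210.6 181.1] jaw ang 97.3 xaxis [ 0.01   0.002 -1.   ] q1,q6 [ 0.22 -1.47] grip 35.7 F [-0.6  0.1 -1.6]
  shift x,y,z [   6.  -620.9   51.2] turn 22.3 or -157.7
```

View pics/w22.png

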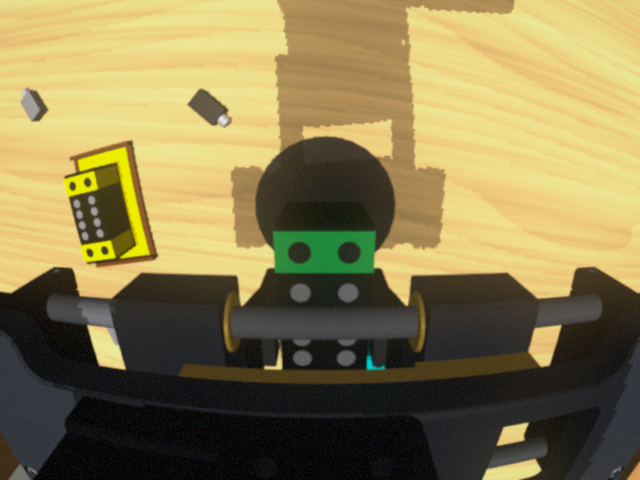

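Emit:
move_arm(
  commands=[
    [1,0,-310,26,11],
    [1,0,-310,26,11],
    [1,0,-310,26,11],
    [1,0,-310,26,11],
    [1,0,-310,26,11],
    [1,0,-310,26,11],
    [1,0,-310,26,11],
    [1,0,-310,26,11],
  ],
)

```text
time: 25.72
position: [0.4881, -0.099, 0.176]
tool_rot: [0.024, 0.706, -0.025, 0.707]
ft_force: [1.4, 0.5, -0.3]
grip_width: 0.0358
```

```bash
python3 - <<'E'
from h import *
plan(554.3,-398.8,175,75)
E
```

```text
t 25.72 pos [488.1 -99.  176. ] jaw ang 86.1 xaxis [ 0.001 -0.002 -1.   ] q1,q6 [-0.42 -1.93] grip 35.8 F [ 1.4  0.5 -0.3]
  shift x,y,z [   1.6 -294.6   86.5] turn 11.1 or -168.9
```

Emit:
move_arm(
  commands=[
    [1,0,-294,86,11],
    [1,0,-294,86,11],
    [1,0,-294,86,11],
    [1,0,-294,86,11],
    [1,0,-294,86,11],
    [1,0,-294,86,11],
    [1,0,-294,86,11],
    [1,0,-294,86,11],
  ],
)

```text
time: 26.38
position: [0.554, -0.3996, 0.1753]
tool_rot: [0.091, 0.701, -0.093, 0.702]
ft_force: [0.0, -1.4, -0.8]
grip_width: 0.036
```

```bash
python3 - <<'E'
from h import *
c=cam("wrist");save(c,"w23.png");inhand(c,[(274,231),(376,231)],-9.1)
plan(554.3,-398.8,37.5,75)
E
```

```text
tool pts [[ -9.1 -17.8 -37.4]
 [ -9.1  19.  -37.4]] centre z in tool 4.6
t 26.43 pos [ 554.1 -400.3  175.2] jaw ang 75.0 xaxis [ 0.001 -0.004 -1.   ] q1,q6 [-0.79 -2.1 ] grip 36.0 F [ 1.3 -1.6 -0.8]
  shift x,y,z [137.7   2.   -0.6] turn 0.0 or -180.0
```

View pics/w23.png

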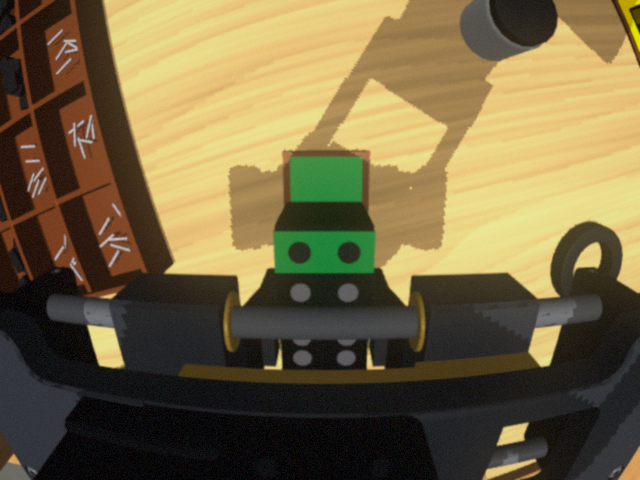

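Emit:
move_arm(
  commands=[
    [1,25,1,-4,0],
    [1,55,1,-4,0],
    [1,90,1,-4,0],
    [1,112,1,-4,0],
    [1,124,1,-4,0],
    [1,129,1,-4,0],
    [1,129,1,-4,0],
    [1,129,1,-4,0],
  ],
)

```text
time: 27.1
position: [0.5509, -0.3916, 0.0486]
tool_rot: [0.09, 0.701, -0.091, 0.702]
ft_force: [0.5, -0.7, -0.8]
grip_width: 0.0357
```

```bash
python3 - <<'E'
from h import *
c=cam("wrist");save(c,"w24.png")
plan(550.7,-398.0,37.5,75)
E
```

```text
t 27.15 pos [ 551.2 -392.    49.3] jaw ang 75.3 xaxis [ 0.002 -0.002 -1.   ] q1,q6 [-0.78 -2.1 ] grip 35.6 F [-0.3 -0.2 -1.1]
  shift x,y,z [11.9 -5.9  1. ] turn 0.3 or -179.7
```

View pics/w24.png

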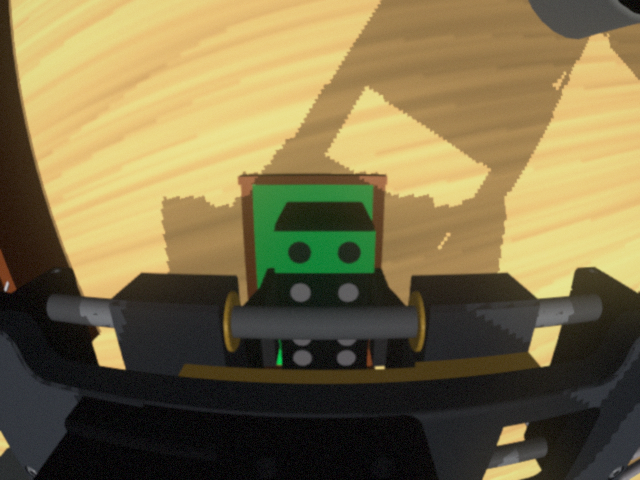

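Emit:
move_arm(
  commands=[
    [1,3,-6,1,0.3],
    [1,8,-6,1,0.3],
    [1,10.5,-6,1,0.3],
    [1,10.5,-6,1,0.3],
    [1,10.5,-6,1,0.3],
    [1,10.5,-6,1,0.3],
  ],
)

```text
time: 27.65
position: [0.5497, -0.3973, 0.0374]
tool_rot: [0.092, 0.701, -0.092, 0.701]
ft_force: [-1.5, 0.3, -2.2]
grip_width: 0.036
```

Emit:
move_arm(
  commands=[
    [1,1,0,0,0],
    [1,1,0,0,0],
    [1,1,0,0,0],
  ],
)

```text
time: 27.9
position: [0.55, -0.3975, 0.0369]
tool_rot: [0.092, 0.701, -0.093, 0.701]
ft_force: [-0.5, 1.3, 2.2]
grip_width: 0.036
```

```bash
python3 - <<'E'
from h import *
plan(550.7,-398.0,37,75)
E
```

```text
t 27.9 pos [ 550.  -397.5   36.9] jaw ang 75.0 xaxis [ 0. -0. -1.] q1,q6 [-0.79 -2.1 ] grip 36.0 F [-0.5  1.3  2.2]
  shift x,y,z [-0.1 -0.3  0.9] turn -0.0 or 180.0
```

Contact at the expected height; release and withdraw.

Emit:
move_arm(
  commands=[
    [-1,-1,0,0,0],
    [-1,-1,0,0,0],
    [-1,-1,0,0,0],
    [-1,-1,0,0,0],
    [-1,-10,0,0,0],
    [-1,-40,0,0,0],
    [-1,-80,0,0,0],
    [-1,-115,0,0,0],
  ],
)

```text
time: 28.57
position: [0.5496, -0.3972, 0.1528]
tool_rot: [0.093, 0.701, -0.092, 0.701]
ft_force: [1.0, -0.4, 0.9]
grip_width: 0.0808
```

Emit:
move_arm(
  commands=[
    [-1,-40,60,0,0],
    [-1,-80,120,0,0],
    [-1,-100,180,0,0],
    [-1,-100,180,0,0],
    [-1,-100,180,0,0],
    [-1,-100,180,0,0],
    [-1,-100,180,0,0],
  ],
)

```text
time: 29.15
position: [0.5975, -0.2217, 0.2536]
tool_rot: [0.09, 0.7, -0.092, 0.702]
ft_force: [0.1, -0.3, -1.0]
grip_width: 0.0869
```

```bash
python3 - <<'E'
from h import *
s=cam("scene");save(s,"s25.png")
t=cam("top");save(t,"t25.png",(110,140,520,330),1.9)
E
```

```text
(no output)
```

View pics/s25.png

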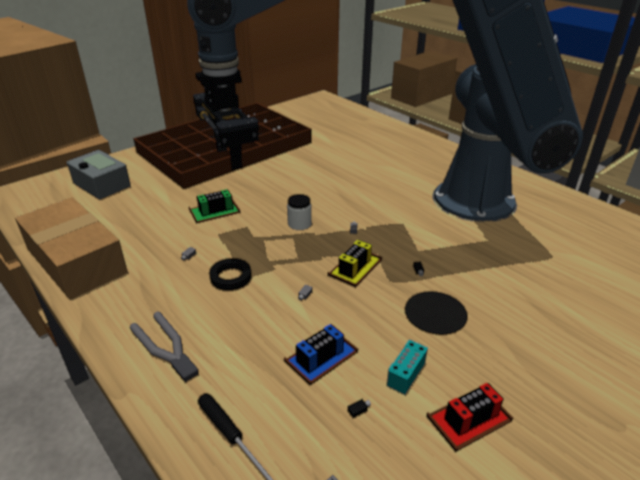

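View pics/t25.png

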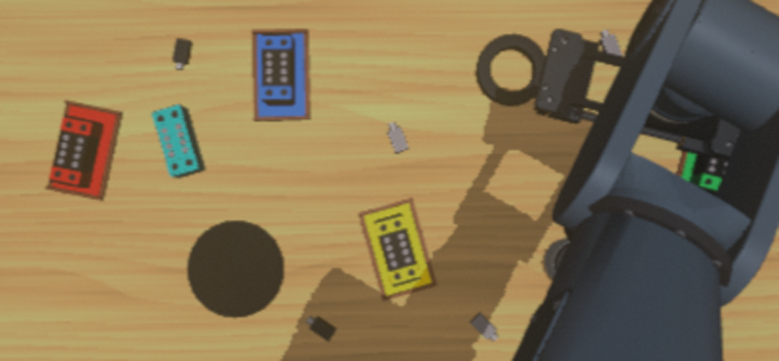

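Emit:
move_arm(
  commands=[
    [-1,0,200,0,0],
    [-1,0,200,0,0],
    [-1,0,200,0,0],
    [-1,0,200,0,0],
    [-1,0,200,0,0],
    [-1,0,200,0,0],
    [-1,0,200,0,0],
  ],
)

```text
time: 29.83
position: [0.6481, -0.0301, 0.25]
tool_rot: [0.092, 0.702, -0.092, 0.7]
ft_force: [-0.0, -0.1, 0.9]
grip_width: 0.0871
```

```bash
python3 - <<'E'
from h import *
t=cam("top");save(t,"t26.png")
a=t["image"][170:280,100:220];b=t["image"][180:270,440:530]
cv2.imwrite("pics/t26b.png",np.hstack([cv2.resize(x,(390,390),interpolation=cv2.INTER_CUBIC) for x in(a,b)])[:,:,::-1])
# top-face rect predicted outline check: dots grid / black body
E
```

```text
(no output)
```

View pics/t26.png

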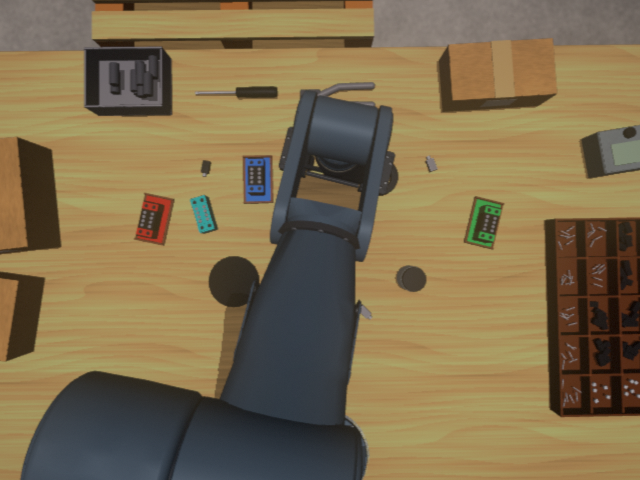

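View pics/t26b.png

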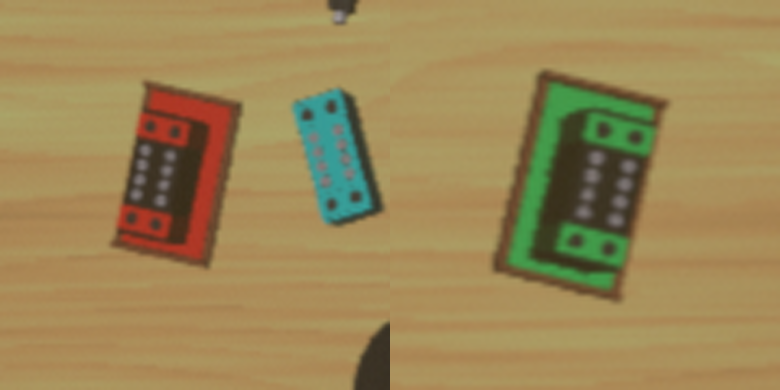

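```bash
python3 - <<'E'
from h import *
t=cam("top")
for n,uv,tr,L in(("red",(146.9,219.3),(574.8,403.3),-12.8),("green",(489.8,223.7),(554.3,-398.8),-15)):
    p=plane(t,uv,.046)[0,:2]*1000;d=p-tr;a=np.radians(L)
    print(n,np.round(p,1),"along",round(d@[np.cos(a),np.sin(a)],1),"across",round(d@[-np.sin(a),np.cos(a)],1))
o=robot.get_obs();print(o["time"],o["grip_width"],o["joint_velocities"].round(3))
print(robot.hand_in())
E
```

```text
red [571.2 404.4] along -3.8 across 0.2
green [ 549.2 -398.7] along -4.9 across -1.3
29.9333 0.08684445625718787 [-0.02  -0.006 -0.002  0.004  0.001  0.002]
the job is handed in; nothing more can be done
None
```

The four housings were taken off the stack from the top down (yellow, blue, red, green) and set upright in the trays of their own colour. I handed the job in at about 30 s.

- **Placing:** red sits about 4 mm off its tray's centre lengthwise and under 1 mm across. Green is about 5 mm off lengthwise and 1 mm across. The field allows about 11 mm lengthwise and 12 mm across. I judged yellow and blue only by eye, in the scene and top pictures, and both lay inside their fields.
- **Height:** each housing touched down within about 0.1 mm of the height I worked out. The wrist force stayed near 15 N or below in every reading.
- **Other objects:** the jar, the tape and the turquoise look-alike stand where they were in the last pictures.
- **Robot:** the gripper was open, at 250 mm height and touching nothing at the end.
- **Checks that disagreed:** the trained networks took the turquoise block for the yellow housing, and my two-view position for the tape came out wrong. I used the colour measurements and the pictures instead. The text said each housing was turned about 45° from the one below. I measured about 80 to 90° and gripped by the measured angles.

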